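Lock out the bench shaker, release its ratchet hold-down bar, unload it and close it

TASK

Take the shaker out of service: first pull the round interlock key up out of its sprung socket and put it in the white tray, then lift the ratchet pawl and throw it right back, and crank the winder backward (counter-clockwise from above) until the hold-down bar is fully open. Then move every bottle from the shaker into the tray as well; when all are there, drop the pawl back onto the ratchet and crank forward until the empty bar is shut again. Leave the timer, the tape roll and the larger bottle alone.

Things in the scene. Friction and masses are not known exactly. Their poses are not given: they have to be found in the camera images.
- shaker: White bench shaker, fixed, 184 (x) x 374 (y) mm, base top at z 35 mm. Origin: centre of its underside; z up; at yaw 0 its x points away from the robot, y to the left. Bottles stand on its dark deck (z 35) in three pockets in a row along y, at x -35, y -142, -76, -9 mm, each 62 (x) x 63 to 68 mm with aluminium walls 65 mm high (top at z 100). Winder axis: vertical at x -35, y 113 mm.
- bar_mid (a point): Middle of the hold-down bar: aluminium, 36 (x) x 204 (y) x 8 mm, its underside at shaker z 146 mm, 8 mm over the bottle caps, carried by plates at both ends. Shut, it is at shaker x -25, y -76; it moves 12.5 mm in shaker +x for each radian of the winder, 85 mm in all, and then clears the caps. Not to be moved by hand.
- winder (a joint): Angle (rad) of the winder, a steel disc 144 mm in diameter, top at shaker z 96 mm, with 12 ratchet teeth 9 mm high on its rim. 0 to 0.14 at the start (bar shut); grows counter-clockwise from above (backward); stop at 6.8 (bar fully open; above 6.2 counts). Pawl down: blocked backward (at the start at about 0.17), free forward with clicks. About 2 N at the knob; stays where left.
- knob (a point): Point on the crank knob: a black upright round post 18 mm in diameter, 50 mm tall (shaker z 96 to 146), free to spin on its own pin, 32 mm from the winder axis; at winder angle 0 it lies at shaker -x of the axis. This point is on its axis, 28 mm above the wheel's top (shaker z 124).
- pawl (a joint): Angle (rad) of the ratchet pawl about its hinge: 0 = down in the teeth (resting on a tooth it reads up to 0.2); grows as its wheel end is lifted up and over, away from the wheel; stop at 1.75. Light (under 1 N). Past about 1.1 it falls by its own weight to the stop and stays thrown back; below that it falls shut.
- pawl_hinge (a point): Point on the pawl's hinge axis, which is level and parallel to shaker y: shaker x 72, y 113, z 112 mm. The pawl is a dark steel arm 14 mm wide (along y), 12 mm high, that reaches 49 mm from the hinge toward the wheel (shaker -x) when down. Thrown back, the arm points up and its end can be pinched across its 14 mm width. Fork plates beside the hinge are 32 mm wide overall, up to z 120.
- pawl_tab (a point): Point in the thumb tab of the pawl, a fin on the arm 14 mm wide (y) and 22 mm long (x), rising to 42 mm above the hinge when the pawl is down. At angle 0 this point is 26 mm from the hinge axis toward the wheel and 28 mm above it; it turns with the pawl.
- key: Interlock key, 79 mm long: round grey handle 28 mm in diameter, 5 to 43 mm above the origin; flange 34 mm in diameter, 5 mm thick; steel shank to 36 mm under the origin, at most 20 mm thick. Origin: centre of the flange's underside; z along the handle, up when it is in the socket. Sprung balls hold it: it comes free straight up with about 10 to 20 N and must rise 37 mm to clear. 80 g.
- socket (a point): Centre of the key socket's mouth, at the top of a grey block 48 x 48 mm, behind the bottles, at shaker x 58, y -85, z 80 mm.
- tray: Deep white plastic tray, fixed, 240 (x) x 200 (y) x 60 mm outside, walls and floor 4 mm. Origin: centre of its underside.
- bottle_a: Closed round glass bottle with a blue screw cap, 56 mm in diameter, 103 mm tall, about 150 g, cap 46 mm in diameter from 81 to 103 mm above the origin. Origin: centre of its underside; z to the cap. Two or three of the three are present, in the shaker's pockets. In the tray it may stand or lie.
- bottle_b: Closed round glass bottle with a blue screw cap, 56 mm in diameter, 103 mm tall, about 150 g, cap 46 mm in diameter from 81 to 103 mm above the origin. Origin: centre of its underside; z to the cap. Two or three of the three are present, in the shaker's pockets. In the tray it may stand or lie.
- bottle_c: Closed round glass bottle with a blue screw cap, 56 mm in diameter, 103 mm tall, about 150 g, cap 46 mm in diameter from 81 to 103 mm above the origin. Origin: centre of its underside; z to the cap. Two or three of the three are present, in the shaker's pockets. In the tray it may stand or lie.
- timer: White bench timer 62 x 68 x 19 mm lying on the bench, a bystander.
- tape_roll: Roll of tape 104 x 102 x 25 mm lying flat, a bystander.
- bottle_250: Larger bottle with a blue cap, 70 mm in diameter, 141 mm tall, standing on the bench itself, a bystander.
Not all that is in view belongs to the job. Leave any purple look-alike of the bottle_b alone. Of the things shaped like the key, the grey one is meant.

How it is judged:
By the outcome, as a careful person would: the job done as asked, in the order asked, and still so for the second after the job is handed in, with the robot touching nothing.
Of bottle_a, bottle_b, bottle_c only 2 to 3 are there at a start; the rules pass over those that are not, and their reading is None.
At some moment in a run one of bottle_a, bottle_b, bottle_c may be knocked a few centimetres aside while the robot is not near it.
Once in a run the grip may slacken for a moment while it holds something.
It also fails if it takes over 210 s, if anything falls off the work surface, if the arm or the gripper's body presses on something with over 40 N, if the wrist force passes 120 N, or if a joint passes its speed limit or range.

ROBOT

A 6-joint arm with a two-finger parallel gripper is mounted at the origin on a cart in front of the work surface, level with it; the furniture and walls round the work are solid. World frame = base frame: x ahead of the robot, y to its left, z up, the work surface at z = 0. Lengths are in m, angles in rad, forces in N, time in s.
With the tool pointing down it reaches from about 0.325 to 1 m from the base axis. Payload 5.1 kg.
Tool frame: the origin (TCP) lies between the finger pads; the fingertips stand 8 mm ahead of it and the grasp point (between the pads) lies 11 mm behind it; y points along the fingers, z is the direction in which the jaws open and shut, and the axes are right-handed (so a half turn about y gives the same grasp; the last joint's range is limited). The gripper opens to 85 mm and grips with 20 to 120 N. Pads are 22 mm wide; open, the fingers measure 114 mm over their backs; the gripper's body (76 mm by 85 mm) begins 54 mm behind the grasp point. The pads swing forward as they close: fully open they stand 13 mm farther back than shut.
Start: joints at [-1.432, 0.124, 1.65, -0, 1.367, -0.083], TCP at [0.143, -0.634, 0.239] pointing down, gripper open.
Joint ranges: [-2.61, 2.61], [-1.02, 2.33], [0.03, 2.71], [-1.35, 4.49], [0.32, 2.68], [-2.91, 2.91]. Speed limits (rad/s): [2.57, 2.57, 3.14, 3.14, 3.14, 3.14].

INTERFACE

Orientations are given as a unit quaternion [w, x, y, z].
In Python, from station import manip gives the robot as it stands.
- The arm moves only by the shell command python3 -m pendant 'ROWS' [OPENING]. ROWS is JSON, a list of rows, each a list of 6 numbers: the shift along the tool's x, y, z in cm, then the turn, a rotation vector about the tool's x, y, z in degrees. In form: [[tx, ty, tz, rx, ry, rz], ...]. A call has 1 to 12 rows; each row shifts and turns the pose as measured when the row begins, along the tool's axes as they then stand; what a row does not reach is not made up. A row lasts 1/8 s, in which the tool goes at most 62.5 mm and 10.7 degrees, less where a joint would pass 70% of its speed; a pose out of reach is approached as far as the arm can. A call with a gripper value outside its range is refused whole. OPENING is the finger opening in cm, from 0 to 8.54, set as the call begins (- or left out, the last holds). The fingers move at their own pace and stop on an object; the grip force is fixed at half the most. Time passes only in rows, so rows that do not move let the fingers close. It gives the time, the measured TCP pose, the force and the opening at its end, in the units of the state.
- manip.sense(): the state, without advancing time (a new reading comes with each control period).
- manip.capture(name): name is "scene" or "top" or "wrist"; returns a dict with "pixels" (384x512x3 uint8, blue, green, red), "fx", "fy", "cx", "cy" (pixels), "rvec" (rotation vector, rad) and "tvec" (3), from world to camera coordinates, as OpenCV has them. Camera axes: x right, y down, z forward; pixel columns grow to the right and rows downward; lengths in m; the calibration is good to about 2 mm. The wrist camera is an equidistant fisheye: a pixel r from the principal point sees the ray r / f radians off the axis. A picture is of the moment at which its call begins. There is no depth.
- manip.sign_off(): hands the job in, once; it reports no verdict.
The state is a dict: "time_s": time; "q": joint angles; "qvel": joint speeds; "effort": joint torques, N m; "position": TCP position; "tool_rot": TCP orientation; "wrist_force": force on the tool from outside, world axes, zero at the start; "torque": the same for the moment, N m; "width": finger opening in m.
Only numpy, scipy, OpenCV 4.12 (cv2) and the standard library are available. Lean on these libraries where they do the work, as an engineer would, in place of code of your own. Each camera call takes 0.05 s, during which the arm holds its last target. There are 200 camera calls.

## Working session

There is one attempt and no reset: what is moved stays moved. The work goes in short steps, Python scripts to look and compute and a shell command to move; the robot and the scene stay as the last step left them, time stands still between calls to the robot, and variables do not carry over. Pictures are saved under pics/ and viewed, about 12 in all and at most 16, crops included, and the job is handed in when it is done.

```bash
ls; mkdir -p pics; cat > h.py <<'E'
import numpy as np, cv2, json
from station import manip
from scipy.spatial.transform import Rotation as R
def cap(n,f=None):
    c=manip.capture(n); c['n']=n
    if f: cv2.imwrite('pics/'+f,c['pixels'])
    c['R']=cv2.Rodrigues(np.array(c['rvec'],float))[0]; c['t']=np.array(c['tvec'],float).ravel()
    return c
def ray(c,u,v):
    x=(u-c['cx'])/c['fx'];y=(v-c['cy'])/c['fy']
    if c['n']=='wrist':
        th=np.hypot(x,y); s=np.sin(th)/max(th,1e-9); d=np.array([x*s,y*s,np.cos(th)])
    else: d=np.array([x,y,1.])
    return -c['R'].T@c['t'], c['R'].T@d
def on(c,u,v,z):
    o,d=ray(c,u,v); return o+d*(z-o[2])/d[2]
def proj(c,P):
    p=c['R']@np.array(P)+c['t']
    if c['n']=='wrist':
        r=np.hypot(p[0],p[1]);th=np.arctan2(r,p[2]);a=p[:2]/max(r,1e-9)*th
    else: a=p[:2]/p[2]
    return np.array([c['fx']*a[0]+c['cx'],c['fy']*a[1]+c['cy']])
def rot(s): 
    q=s['tool_rot']; return R.from_quat([q[1],q[2],q[3],q[0]])
def st():
    s=manip.sense(); print('t',s['time_s'],'p',np.round(s['position'],4),'w',round(s['width'],4),'F',np.round(s['wrist_force'],1)); print(np.round(rot(s).as_matrix(),3).tolist(), np.round(s['q'],3)); return s
def go(P):
    s=manip.sense(); d=rot(s).as_matrix().T@(np.array(P)-s['position'])*100; print('tool shift cm',np.round(d,2)); return d
E
python3 - <<'E'
from h import *
st()
a=cap('scene','s0.png');b=cap('top','t0.png');cap('wrist','w0.png')
for c in(a,b): print(c['fx'],c['cx'],-c['R'].T@c['t'],c['R'].tolist())
s=cv2.imread('pics/s0.png');t=cv2.imread('pics/t0.png')
cv2.imwrite('pics/s0b.png',cv2.resize(s,(800,600)));cv2.imwrite('pics/t0b.png',cv2.resize(t,(800,600)))
E
```

```text
pics
t 0.0 p [ 0.1428 -0.6335  0.238 ] w 0.0856 F [-0.5 -0.1  0.9]
[[-0.976, -0.0, 0.22], [-0.22, 0.002, -0.976], [-0.0, -1.0, -0.002]] [-1.432  0.125  1.652 -0.     1.368 -0.083]
427.4314063148733 253.98692720559004 [1.16750143 0.08603443 1.0497469 ] [[-0.06806678540292566, 0.9976565832920196, -0.006946548711848521], [0.8241008388675485, 0.05229843419376645, -0.5640236530134914], [-0.562338616940643, -0.044115933572512256, -0.8257294134898614]]
494.83430024543685 258.26639256952393 [0.37747028 0.05031167 1.61311539] [[-0.0078030353789664275, -0.9999685133465226, -0.001443937124796131], [-0.995842451106036, 0.007901878467190482, -0.09074895532077645], [0.0907575077555412, 0.0007298165766277051, -0.9958727539970995]]
```

View pics/s0b.png

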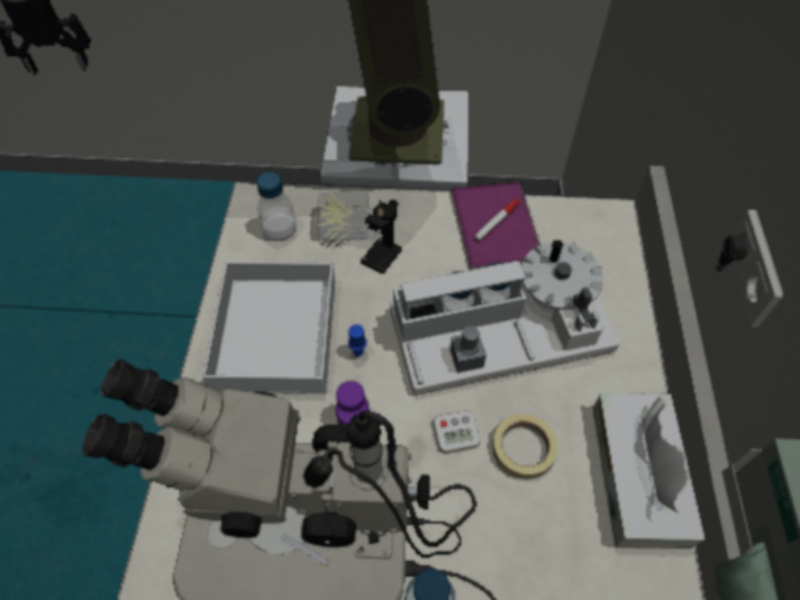

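View pics/t0b.png

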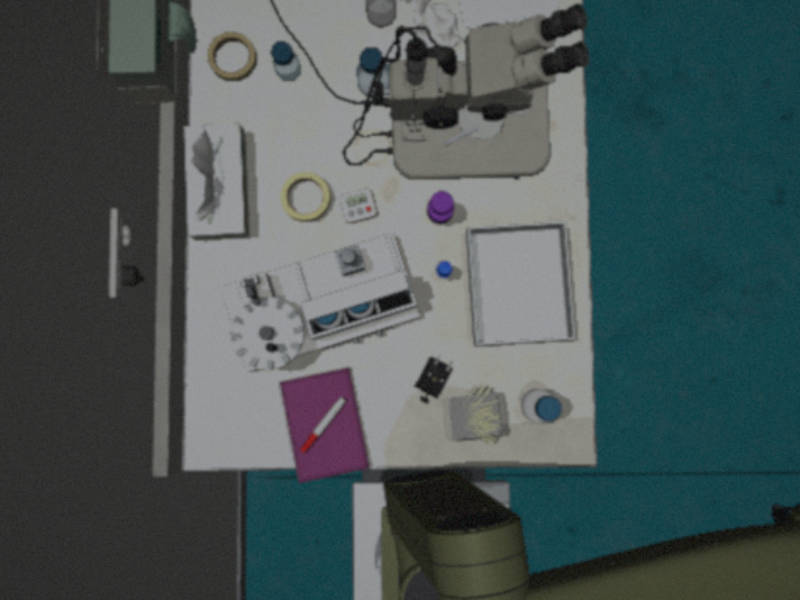

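```bash
python3 - <<'E'
import cv2,numpy as np
t=cv2.imread('pics/t0.png')[145:245,135:275];s=cv2.imread('pics/s0.png')[150:250,250:400]
f=lambda i,k:cv2.convertScaleAbs(cv2.resize(i,None,fx=k,fy=k,interpolation=cv2.INTER_CUBIC),alpha=1.5)
cv2.imwrite('pics/tc.png',f(t,5));cv2.imwrite('pics/sc.png',f(s,5))
E
```

```text
(no output)
```

View pics/tc.png

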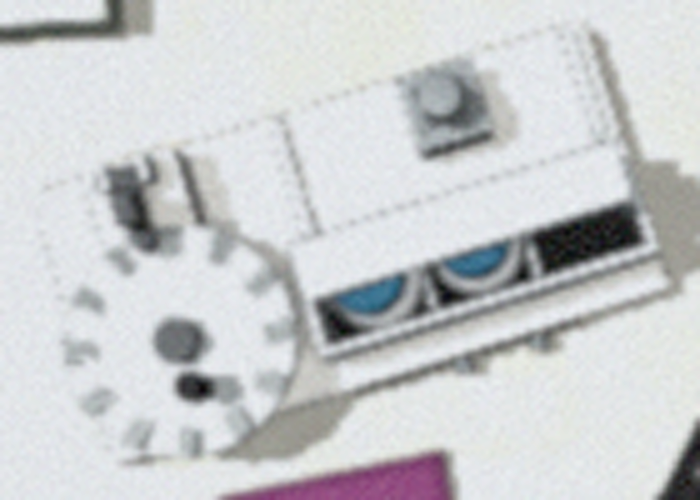

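View pics/sc.png

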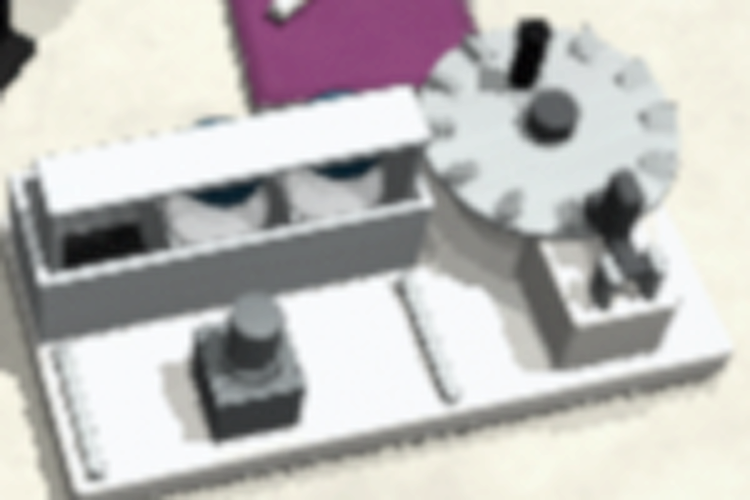

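```bash
cat >> h.py <<'E'
def tri(c1,p1,c2,p2):
    o1,d1=ray(c1,*p1);o2,d2=ray(c2,*p2);A=np.c_[d1,-d2];x=np.linalg.lstsq(A,o2-o1,rcond=None)[0]
    a=o1+d1*x[0];b=o2+d2*x[1];return (a+b)/2,np.linalg.norm(a-b)
E
python3 - <<'E'
from h import *
a=cap('scene');b=cap('top')
T=lambda u,v:(u/5+135,v/5+145); S=lambda u,v:(u/5+250,v/5+150)
for n,t,s in [('key',(443,95),(255,308)),('hub',(181,335),(552,103)),('knob',(190,384),(535,25))]:
    print(n,tri(a,S(*s),b,T(*t)))
print('key top',on(b,*T(443,95),.123),on(a,*S(255,308),.123))
print('knob',on(b,*T(190,384),.146),on(a,*S(535,25),.146))
for p in [(590,27),(678,290),(40,188)]: print('base',on(b,*T(*p),.035))
for p in [(728,350),(75,495)]: print('baseS',on(a,*S(*p),.035))
t=lambda u,v:(u*.64,v*.64)
for p in [(467,230),(568,224),(576,343),(474,346)]: print('tray',on(b,*t(*p),.06))
for p in [(228,265),(333,265),(327,388),(206,388)]: print('trayS',on(a,*t(*p),.06))
# fit yaw/pos: shaker pts
E
```

```text
key (array([0.60149065, 0.15804188, 0.12355782]), np.float64(0.003933685695722092))
hub (array([0.45732031, 0.31781844, 0.11705995]), np.float64(0.004960296353145175))
knob (array([0.42660685, 0.30629842, 0.14532043]), np.float64(0.0030987622114734873))
key top [0.6015302  0.15610983 0.123     ] [0.60108536 0.16005936 0.123     ]
knob [0.42644689 0.30461355 0.146     ] [0.42707249 0.30771808 0.146     ]
base [0.65831238 0.06739704 0.035     ]
base [0.48772367 0.01230841 0.035     ]
base [0.55657542 0.42114201 0.035     ]
baseS [0.55761361 0.4245539  0.035     ]
baseS [0.66780551 0.07378733 0.035     ]
tray [ 0.66297937 -0.07874273  0.06      ]
tray [ 0.67368345 -0.28442549  0.06      ]
tray [ 0.43164225 -0.29391504  0.06      ]
tray [ 0.42723677 -0.08919001  0.06      ]
trayS [ 0.44910374 -0.28349352  0.06      ]
trayS [ 0.43685806 -0.08914518  0.06      ]
trayS [ 0.68741837 -0.0683109   0.06      ]
trayS [ 0.7002601  -0.26655017  0.06      ]
```

```bash
python3 -m pendant '[[-3.45,0,-3.73,0,0,0],[-3.45,0,-3.73,0,0,0],[-3.45,0,-3.73,0,0,0],[-3.45,0,-3.73,0,0,0],[-3.45,0,-3.73,0,0,0],[-3.45,0,-3.73,0,0,0],[-3.45,0,-3.73,0,0,0],[-3.45,0,-3.73,0,0,0],[-3.45,0,-3.73,0,0,0]]' 6.0; python3 -m pendant '[[-3.45,0,-3.73,0,0,0],[-3.45,0,-3.73,0,0,0],[-3.45,0,-3.73,0,0,0],[-3.45,0,-3.73,0,0,0],[-3.45,0,-3.73,0,0,0],[-3.45,0,-3.73,0,0,0],[-3.45,0,-3.73,0,0,0],[0,0,0,0,-4,0]]'
python3 - <<'E'
from h import *
st(); go([.6015,.157,.2]); 
E
```

```text
time_s: 1.38
position: [0.377, -0.2287, 0.2383]
tool_rot: [0.076, -0.075, 0.703, -0.703]
wrist_force: [1.2, -0.6, -0.7]
width: 0.0598
time_s: 2.38
position: [0.5626, 0.0923, 0.2398]
tool_rot: [-0.105, 0.1, -0.699, 0.7]
wrist_force: [-0.1, -0.1, 0.4]
width: 0.0603
t 2.375 p [0.5626 0.0923 0.2398] w 0.0603 F [-0.1 -0.1  0.4]
[[-0.958, 0.007, 0.287], [-0.287, -0.001, -0.958], [-0.006, -1.0, 0.003]] [ 0.069 -0.056  1.834 -0.002  1.357  1.349]
tool shift cm [-5.56  4.   -5.09]
```

```bash
python3 -m pendant '[[-2.8,0,-2.55,0,0,0],[-2.8,0,-2.55,0,0,0],[0,0,0,0,0,0]]' 6.0
python3 - <<'E'
from h import *
st(); c=cap('wrist','w1.png'); go([.6015,.157,.2]);print(c['fx'],c['cx'],c['cy'],-c['R'].T@c['t'])
for P in [(.6015,.157,.123),(.6015,.157,.085)]: print(proj(c,P))
i=c['pixels'];cv2.imwrite('pics/w1b.png',cv2.convertScaleAbs(cv2.resize(i,(768,576)),alpha=1.5))
E
```

```text
time_s: 2.75
position: [0.6025, 0.1598, 0.2393]
tool_rot: [-0.105, 0.101, -0.699, 0.7]
wrist_force: [-0.7, 0.3, 0.4]
width: 0.0595
t 2.75 p [0.6025 0.1598 0.2393] w 0.0595 F [-0.7  0.3  0.4]
[[-0.958, 0.006, 0.288], [-0.288, -0.002, -0.958], [-0.005, -1.0, 0.003]] [ 0.174  0.063  1.716 -0.003  1.358  1.453]
tool shift cm [0.12 3.92 0.15]
297.3186396354542 259.49278207145295 186.30160481051178 [0.66878971 0.18097018 0.37397296]
[262.71960391 186.70088163]
[262.21224404 176.32088069]
```

View pics/w1b.png

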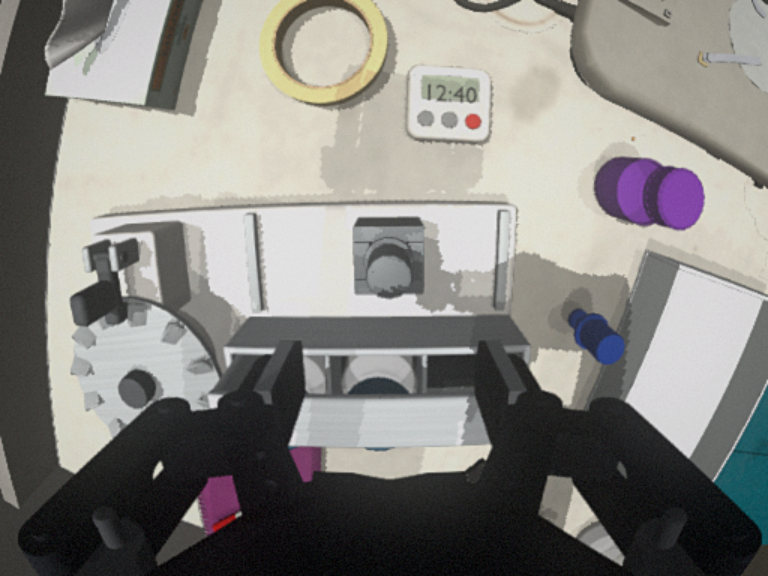

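```bash
python3 - <<'E'
from h import *
c=cap('wrist')
print('key',on(c,389/1.5,273/1.5,.123),'sockblock',[on(c,u/1.5,v/1.5,.080)for u,v in((354,296),(423,294),(423,219),(354,219))])
print('hub',on(c,137/1.5,389/1.5,.117))
print('base',on(c,95/1.5,217/1.5,.035),on(c,515/1.5,205/1.5,.035))
E
```

```text
key [0.60424882 0.16008385 0.123     ] sockblock [array([0.57048395, 0.17518859, 0.08      ]), array([0.58558582, 0.12976388, 0.08      ]), array([0.63536618, 0.14569398, 0.08      ]), array([0.62220915, 0.18963828, 0.08      ])]
hub [0.46359749 0.31425464 0.117     ]
base [0.55700293 0.41948689 0.035     ] [0.66286092 0.07458465 0.035     ]
```

```bash
python3 -m pendant '[[-0.1,4,0,0,0,0],[0,4,0,0,0,0],[0,3,0,0,0,0],[0,2.2,0,0,0,0],[0,0.8,0,0,0,0],[0,0,0,0,0,0]]' 6.0; python3 -c "
from h import *
st();go([.604,.160,.099])"
```

```text
time_s: 3.6
position: [0.6027, 0.1523, 0.0983]
tool_rot: [-0.103, 0.097, -0.698, 0.702]
wrist_force: [-0.5, 0.0, 0.1]
width: 0.0601
t 3.6 p [0.6027 0.1523 0.0983] w 0.0601 F [-0.5  0.   0.1]
[[-0.96, 0.009, 0.281], [-0.281, -0.003, -0.96], [-0.008, -1.0, 0.006]] [ 0.163  0.183  1.833 -0.005  1.117  1.452]
tool shift cm [-0.34 -0.08 -0.7 ]
```

```bash
python3 -m pendant '[[-0.3,0,-0.7,0,0,0],[0,0,0,0,0,0],[0,0,0,0,0,0]]' 6.0; python3 -c "
from h import *
st();go([.604,.160,.099])"; python3 -m pendant '[[0,0,0,0,0,0],[0,0,0,0,0,0],[0,0,0,0,0,0],[0,0,0,0,0,0],[0,0,0,0,0,0],[0,0,0,0,0,0]]' 1.5
```

```text
time_s: 3.98
position: [0.6056, 0.1606, 0.1019]
tool_rot: [-0.105, 0.095, -0.698, 0.701]
wrist_force: [-0.8, -0.9, -0.0]
width: 0.0602
t 3.975 p [0.6056 0.1606 0.1019] w 0.0602 F [-0.8 -0.9 -0. ]
[[-0.96, 0.014, 0.28], [-0.281, -0.002, -0.96], [-0.013, -1.0, 0.006]] [ 0.176  0.185  1.823 -0.005  1.119  1.464]
tool shift cm [0.17 0.29 0.01]
time_s: 4.72
position: [0.6061, 0.1608, 0.1029]
tool_rot: [-0.106, 0.095, -0.699, 0.701]
wrist_force: [-0.6, -0.1, 0.8]
width: 0.0263
```

```bash
python3 -m pendant '[[0,-0.6,0,0,0,0],[0,-0.6,0,0,0,0],[0,-0.6,0,0,0,0],[0,-0.8,0,0,0,0],[0,-0.8,0,0,0,0],[0,-1,0,0,0,0],[0,-1,0,0,0,0],[0,-1,0,0,0,0]]' 1.5;  python3 -m pendant '[[0,-2,0,0,0,0],[0,-3,0,0,0,0],[0,-3,0,0,0,0],[0,-3,0,0,0,0],[0,0,0,0,0,0]]'; python3 - <<'E'
from h import *
st(); c=cap('wrist','w2.png');cap('scene','s2.png')
cv2.imwrite('pics/w2b.png',cv2.convertScaleAbs(c['pixels'][100:384,80:450],alpha=1.5))
go([.46,-.12,.26])
E
```

```text
time_s: 5.72
position: [0.6043, 0.1607, 0.1706]
tool_rot: [-0.105, 0.095, -0.698, 0.701]
wrist_force: [0.5, 0.7, -0.5]
width: 0.0262
time_s: 6.35
position: [0.603, 0.1611, 0.29]
tool_rot: [-0.107, 0.094, -0.698, 0.701]
wrist_force: [0.6, 0.2, -1.3]
width: 0.0262
t 6.35 p [0.603  0.1611 0.29  ] w 0.0262 F [ 0.6  0.2 -1.3]
[[-0.96, 0.018, 0.281], [-0.281, -0.002, -0.96], [-0.017, -1.0, 0.007]] [ 0.177  0.031  1.664 -0.005  1.429  1.464]
tool shift cm [21.48  2.47 22.96]
```

View pics/w2b.png

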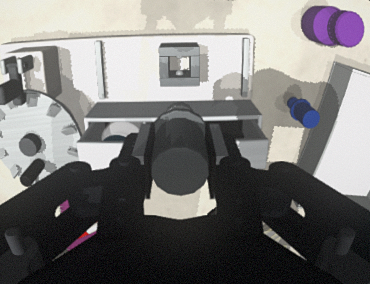

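```bash
python3 -m pendant '[[1.3,0,4.8,0,0,0],[1.3,0,4.8,0,0,0],[1.3,0,4.8,0,0,0],[1.3,0,4.8,0,0,0],[1.3,0,4.8,0,0,0],[1.3,0,4.8,0,0,0],[1.3,0,4.8,0,0,0],[0,0,0,0,0,0]]'; python3 - <<'E'
from h import *
st(); c=cap('wrist','w3.png')
cv2.imwrite('pics/w3b.png',cv2.convertScaleAbs(c['pixels'],alpha=1.3))
go([.61,-.185,.068])
E
```

```text
time_s: 7.45
position: [0.6014, -0.1956, 0.265]
tool_rot: [0.095, -0.108, 0.702, -0.698]
wrist_force: [0.3, 0.7, -1.2]
width: 0.0261
t 7.45 p [ 0.6014 -0.1956  0.265 ] w 0.0261 F [ 0.3  0.7 -1.2]
[[-0.959, -0.018, 0.283], [-0.284, 0.004, -0.959], [0.017, -1.0, -0.009]] [-0.398  0.082  1.652 -0.004  1.426  0.886]
tool shift cm [-1.42 19.66 -0.42]
```

View pics/w3b.png

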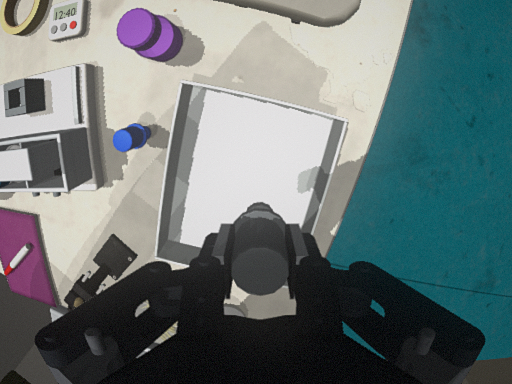

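```bash
python3 - <<'E'
from h import *
c=cap('wrist')
for p in [(181,83),(347,121),(158,258)]: print(on(c,*p,.06))
E
python3 -m pendant '[[-0.4,4,0,0,0,0],[-0.3,4,0,0,0,0],[-0.3,4,0,0,0,0],[-0.3,3,0,0,0,0],[0,2,0,0,0,0],[0,0,0,0,0,0]]'; python3 -c "
from h import *
st();go([.61,-.185,.067])"
```

```text
[ 0.663374   -0.07893832  0.06      ]
[ 0.67590872 -0.27472195  0.06      ]
[ 0.43159414 -0.09571738  0.06      ]
time_s: 8.3
position: [0.6106, -0.1787, 0.088]
tool_rot: [0.099, -0.113, 0.703, -0.695]
wrist_force: [0.1, 0.6, -0.5]
width: 0.0263
t 8.3 p [ 0.6106 -0.1787  0.088 ] w 0.0263 F [ 0.1  0.6 -0.5]
[[-0.955, -0.021, 0.296], [-0.296, 0.007, -0.955], [0.018, -1.0, -0.013]] [-3.690e-01  2.400e-01  1.785e+00 -1.000e-03  1.139e+00  9.020e-01]
tool shift cm [0.21 2.1  0.61]
```

```bash
python3 -m pendant '[[0.2,1,0,0,0,0],[0,0.9,0,0,0,0],[0,0,0,0,0,0]]'; python3 -m pendant '[[0,0,0,0,0,0],[0,0,0,0,0,0],[0,0,0,0,0,0],[0,0,0,0,0,0]]' 6;python3 -m pendant '[[0,-4,0,0,0,0],[0,-5,0,0,0,0],[0,-5,0,0,0,0],[0,-4,0,0,0,0],[0,0,0,0,0,0]]'; python3 - <<'E'
from h import *
st(); c=cap('wrist');t=cap('top')
cv2.imwrite('pics/w4.png',cv2.convertScaleAbs(np.hstack([c['pixels'][60:384,100:400],t['pixels'][130:240,280:380].repeat(3,0).repeat(3,1)[:324,:300]]),alpha=1.3))
go([.55,.32,.26])
E
```

```text
time_s: 8.68
position: [0.6102, -0.1795, 0.0713]
tool_rot: [0.101, -0.111, 0.702, -0.696]
wrist_force: [-0.3, 1.8, -1.2]
width: 0.0262
time_s: 9.18
position: [0.6118, -0.1805, 0.074]
tool_rot: [0.102, -0.11, 0.701, -0.697]
wrist_force: [0.5, -0.4, 0.9]
width: 0.0599
time_s: 9.8
position: [0.6135, -0.181, 0.2587]
tool_rot: [0.101, -0.11, 0.701, -0.697]
wrist_force: [-0.6, -0.3, 0.3]
width: 0.0598
t 9.8 p [ 0.6135 -0.181   0.2587] w 0.0598 F [-0.6 -0.3  0.3]
[[-0.955, -0.013, 0.296], [-0.296, 0.004, -0.955], [0.012, -1.0, -0.008]] [-3.700e-01  9.900e-02  1.645e+00 -1.000e-03  1.412e+00  9.000e-01]
tool shift cm [ -8.92  -0.15 -49.62]
```

View pics/w4.png

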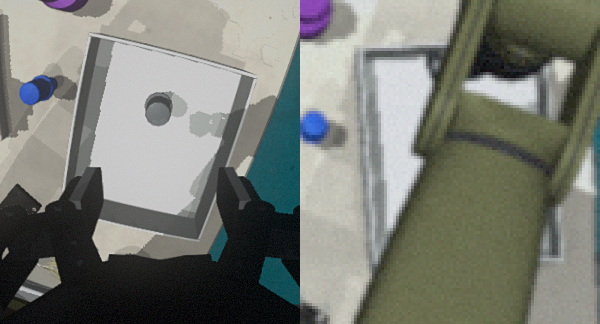

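```bash
python3 -m pendant '[[0,0,-5.2,0,0,0],[0,0,-5.2,0,0,0],[0,0,-5.2,0,0,0],[0,0,-5.2,0,0,0],[0,0,-5.2,0,0,0],[0,0,-5.2,0,0,0],[0,0,-5.2,0,0,0],[0,0,-5.2,0,0,0],[0,0,-5.2,0,0,0],[0,0,-5.2,0,0,0],[0,0,0,0,0,0]]' 0; python3 - <<'E'
from h import *
st(); c=cap('wrist')
for n,P in [('hinge',(.560,.350,.112)),('tabtop',(.535,.3425,.154)),('hub',(.4575,.319,.117)),('knob',(.4267,.306,.146))]: print(n,proj(c,P))
cv2.imwrite('pics/w5.png',cv2.convertScaleAbs(cv2.resize(c['pixels'],(768,576)),alpha=1.5))
E
```

```text
time_s: 11.28
position: [0.4411, 0.3291, 0.2322]
tool_rot: [0.081, -0.128, 0.703, -0.695]
wrist_force: [-0.1, 0.3, 0.2]
width: 0.0002
t 11.275 p [0.4411 0.3291 0.2322] w 0.0002 F [-0.1  0.3  0.2]
[[-0.954, -0.066, 0.292], [-0.292, 0.002, -0.956], [0.063, -0.998, -0.021]] [ 0.526 -0.06   1.851  0.035  1.407  1.794]
hinge [281.62115226  35.77280101]
tabtop [284.48781631  62.8626732 ]
hub [280.24413316 162.45902134]
knob [285.16697045 212.3249129 ]
```

View pics/w5.png

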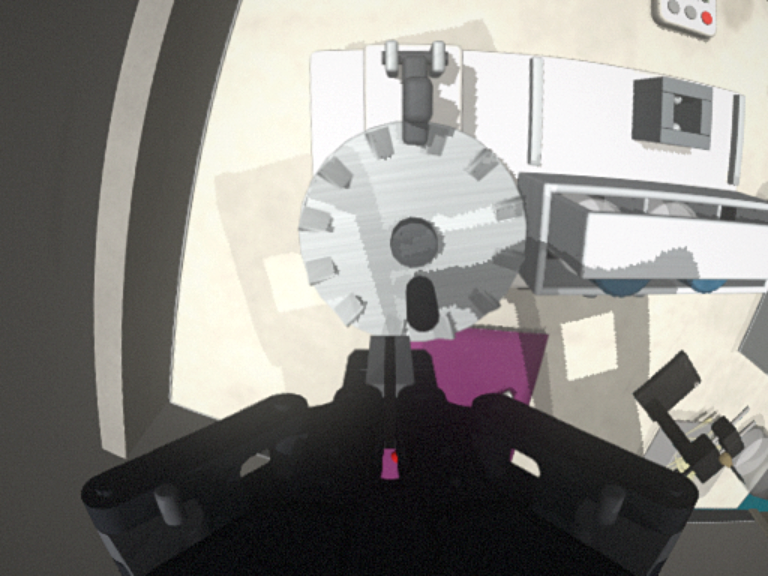

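```bash
python3 - <<'E'
from h import *
c=cap('wrist')
for n,u,v,z in [('hinge forks top',390,44,.12),('forkR',438,44,.12),('hub',415,242,.117),('tab top front',418,113,.154),('tabtop',418,88,.154),('armend',414,140,.118),('knobtop',423,315,.146)]: print(n,on(c,u/1.5,v/1.5,z).round(4))
E
python3 -m pendant '[[0,-2,0,0,0,3.6],[0,0,0,0,0,0]]'; python3 -c "
from h import *
st()"
```

```text
hinge forks top [0.5589 0.3661 0.12  ]
forkR [0.5667 0.342  0.12  ]
hub [0.4579 0.3207 0.117 ]
tab top front [0.5258 0.3421 0.154 ]
tabtop [0.5369 0.3455 0.154 ]
armend [0.5125 0.3386 0.118 ]
knobtop [0.4283 0.3077 0.146 ]
time_s: 11.62
position: [0.4438, 0.3241, 0.2498]
tool_rot: [0.1, -0.104, 0.706, -0.693]
wrist_force: [-0.8, -0.5, -0.3]
width: 0.0002
t 11.625 p [0.4438 0.3241 0.2498] w 0.0002 F [-0.8 -0.5 -0.3]
[[-0.958, -0.008, 0.286], [-0.286, 0.017, -0.958], [0.003, -1.0, -0.018]] [ 0.524 -0.107  1.865  0.019  1.382  1.802]
```

```bash
python3 -m pendant '[[-3,2,0.3,0,0,-1],[-3,3,0.3,0,0,0],[0,2,0,0,0,0],[0,1,0,0,0,0],[0,0,0,0,0,0]]'; python3 -c "
from h import *
st();go([.5026,.3347,.153])"
```

```text
time_s: 12.25
position: [0.5021, 0.3314, 0.1627]
tool_rot: [0.089, -0.111, 0.704, -0.695]
wrist_force: [-0.4, -0.5, -0.3]
width: 0.0001
t 12.25 p [0.5021 0.3314 0.1627] w 0.0001 F [-0.4 -0.5 -0.3]
[[-0.96, -0.032, 0.279], [-0.28, 0.008, -0.96], [0.029, -0.999, -0.017]] [0.484 0.091 1.818 0.024 1.257 1.764]
tool shift cm [-0.17  0.97 -0.28]
```

```bash
python3 -m pendant '[[-0.1,0.8,-0.3,0,0,1],[0,0,0,0,0,0]]'; python3 - <<'E'
from h import *
st();go([.5026,.3347,.153]); c=cap('wrist');s=cap('scene')
cv2.imwrite('pics/w6.png',cv2.convertScaleAbs(np.hstack([c['pixels'][0:300,150:400],cv2.resize(s['pixels'][150:225,330:400],(280,300))]),alpha=1.5))
E
```

```text
time_s: 12.5
position: [0.5018, 0.3352, 0.1559]
tool_rot: [0.096, -0.104, 0.706, -0.694]
wrist_force: [0.0, -0.2, 0.8]
width: -0.0
t 12.5 p [0.5018 0.3352 0.1559] w -0.0 F [ 0.  -0.2  0.8]
[[-0.96, -0.013, 0.28], [-0.28, 0.015, -0.96], [0.008, -1.0, -0.018]] [0.492 0.089 1.832 0.02  1.224 1.772]
tool shift cm [-0.07  0.29  0.07]
```

View pics/w6.png

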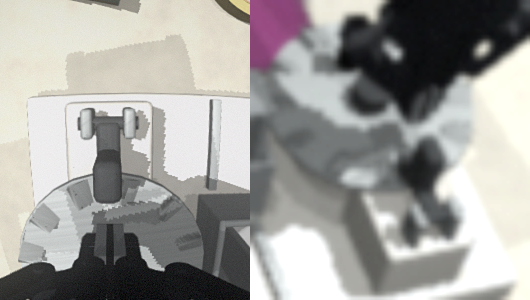

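```bash
python3 -m pendant '[[-0.8,0.3,0,0,0,0],[-2.4,-1.5,0,0,0,0],[-4.4,-0.2,0,0,0,0],[-0.5,-2,0,0,0,0],[0,-5,0,0,0,0],[3,-1,0,0,0,0],[0,0,0,0,0,0]]'; python3 - <<'E'
from h import *
st();c=cap('wrist')
cv2.imwrite('pics/w7.png',cv2.convertScaleAbs(c['pixels'][0:384,100:450],alpha=1.5))
E
```

```text
time_s: 13.48
position: [0.5557, 0.3497, 0.2569]
tool_rot: [0.098, -0.102, 0.706, -0.693]
wrist_force: [0.8, 0.6, -0.2]
width: -0.0001
t 13.475 p [0.5557 0.3497 0.2569] w -0.0001 F [ 0.8  0.6 -0.2]
[[-0.96, -0.009, 0.28], [-0.28, 0.017, -0.96], [0.004, -1.0, -0.019]] [0.472 0.127 1.617 0.02  1.397 1.755]
```

View pics/w7.png

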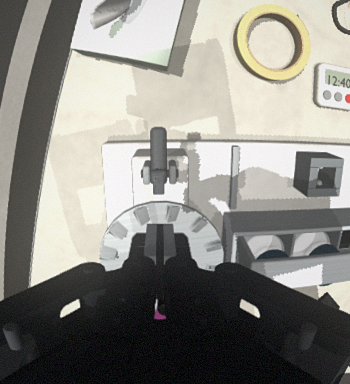

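```bash
python3 -m pendant '[[4.4,0,0.1,0,0,0],[4.4,0,0.1,0,0,0],[4.4,1,0.1,0,0,0],[0,3,0,0,0,0],[0,2,0,0,0,0],[0,0,0,0,0,0]]' 5; python3 -c "
from h import *
st();go([.428,.3085,.132])"
```

```text
time_s: 14.28
position: [0.4288, 0.3105, 0.1955]
tool_rot: [0.099, -0.101, 0.707, -0.693]
wrist_force: [-0.0, 0.8, 0.7]
width: 0.0498
t 14.275 p [0.4288 0.3105 0.1955] w 0.0498 F [-0.   0.8  0.7]
[[-0.96, -0.006, 0.279], [-0.28, 0.018, -0.96], [0.001, -1.0, -0.019]] [ 0.516 -0.116  1.966  0.02   1.288  1.798]
tool shift cm [0.13 6.34 0.3 ]
```

```bash
python3 -m pendant '[[0,3,0.1,1,0,0],[0.1,2.3,0.1,0,0,0],[0,1,0.1,0,0,0],[0,0,0,0,0,0]]' 5; python3 -c "
from h import *
st();go([.428,.3085,.132])"; python3 -m pendant '[[0,0,0,0,0,0],[0,0,0,0,0,0],[0,0,0,0,0,0],[0,0,0,0,0,0],[0,0,0,0,0,0],[0,0,0,0,0,0]]' 0.8
```

```text
time_s: 14.78
position: [0.433, 0.3098, 0.1348]
tool_rot: [0.101, -0.098, 0.701, -0.699]
wrist_force: [-0.7, 0.9, 0.3]
width: 0.0498
t 14.775 p [0.433  0.3098 0.1348] w 0.0498 F [-0.7  0.9  0.3]
[[-0.96, 0.004, 0.279], [-0.279, 0.004, -0.96], [-0.005, -1.0, -0.003]] [ 5.190e-01 -5.000e-02  2.011e+00  2.000e-03  1.174e+00  1.807e+00]
tool shift cm [ 0.52  0.27 -0.02]
time_s: 15.52
position: [0.4344, 0.3104, 0.1372]
tool_rot: [0.102, -0.097, 0.702, -0.698]
wrist_force: [1.5, 0.3, -1.1]
width: 0.0152
```

```bash
python3 -m pendant '[[0,0,0,0,0,0],[0,0,0,0,0,0],[0.6,0.3,0,0,0,0],[0,0,0,0,0,0]]' 3.5; python3 -m pendant '[[0,0,0,0,0,0],[0,0,0,0,0,0],[0,0,0,0,0,0],[0,0,0,0,0,0],[0,0,0,0,0,0]]' 0.8;python3 -c "
from h import *
st();go([.428,.3085,.132])"
```

```text
time_s: 16.02
position: [0.4288, 0.309, 0.1351]
tool_rot: [0.103, -0.096, 0.702, -0.698]
wrist_force: [-0.3, -0.1, -0.1]
width: 0.035
time_s: 16.65
position: [0.4289, 0.309, 0.1356]
tool_rot: [0.103, -0.096, 0.702, -0.698]
wrist_force: [0.8, -0.0, 0.9]
width: 0.0156
t 16.65 p [0.4289 0.309  0.1356] w 0.0156 F [ 0.8 -0.   0.9]
[[-0.96, 0.009, 0.279], [-0.279, 0.007, -0.96], [-0.01, -1.0, -0.004]] [ 5.220e-01 -6.300e-02  2.022e+00  1.000e-03  1.171e+00  1.810e+00]
tool shift cm [0.1  0.35 0.02]
```

```bash
cat >> h.py <<'E'
def knob(C=(.458,.3207),step=20,n=6):
    s=manip.sense();M=rot(s).as_matrix();d=np.array(s['position'])-[*C,s['position'][2]]
    a=M.T@d;ph=np.degrees(np.arctan2(a[2],a[0]));r=np.hypot(a[0],a[2]);print('phi',ph.round(1),'r mm',(r*1e3).round(1),'p',np.round(s['position'],4),'F',s['wrist_force'],'w',round(s['width'],4),'M',M.round(3).tolist())
    p=np.array([a[0],a[2]])*100
    for k in range(1,n+1):
        q=3.2*np.array([np.cos(np.radians(ph+step*k)),np.sin(np.radians(ph+step*k))]);print('[%.2f,0,%.2f]'%tuple(q-p),end=' ');p=q
    print()
E
python3 -m pendant '[[-0.29,0,1.07,0,0,0],[-0.64,0,0.91,0,0,0],[-0.91,0,0.64,0,0,0],[0,0,0,0,0,0]]'; python3 -c "
from h import *
knob()"
```

```text
time_s: 17.15
position: [0.455, 0.2902, 0.1356]
tool_rot: [0.103, -0.096, 0.704, -0.696]
wrist_force: [2.0, 3.6, -1.5]
width: 0.0153
phi 68.3 r mm 30.6 p [0.455  0.2902 0.1356] F [ 2.04213147  3.61090777 -1.5279244 ] w 0.0153 M [[-0.961, 0.009, 0.278], [-0.278, 0.013, -0.961], [-0.012, -1.0, -0.01]]
[-1.04,0,0.36] [-1.10,0,-0.16] [-0.98,0,-0.53] [-0.74,0,-0.83] [-0.41,0,-1.03] [-0.03,0,-1.11]
```

```bash
python3 -m pendant '[[-1.04,0,0.36,0,0,0],[-1.10,0,-0.16,0,0,0],[-0.98,0,-0.53,0,0,0],[-0.74,0,-0.83,0,0,0],[0,0,0,0,0,0]]'; python3 -c "
from h import *
knob()"
```

```text
time_s: 17.77
position: [0.4884, 0.3123, 0.1356]
tool_rot: [0.1, -0.098, 0.703, -0.697]
wrist_force: [-2.0, 3.4, 1.3]
width: 0.0155
phi 148.4 r mm 31.6 p [0.4884 0.3123 0.1356] F [-1.99160636  3.38006873  1.34157291] w 0.0155 M [[-0.961, 0.001, 0.277], [-0.277, 0.01, -0.961], [-0.004, -1.0, -0.009]]
[-0.45,0,-1.01] [-0.03,0,-1.11] [0.35,0,-1.05] [0.69,0,-0.87] [0.95,0,-0.58] [1.09,0,-0.22]
```

```bash
python3 -m pendant '[[-0.45,0,-1.01,0,0,0],[-0.03,0,-1.11,0,0,0],[0.35,0,-1.05,0,0,0],[0.69,0,-0.87,0,0,0],[0.95,0,-0.58,0,0,0],[0,0,0,0,0,0]]'; python3 -c "
from h import *
knob()"
```

```text
time_s: 18.52
position: [0.4605, 0.3544, 0.1356]
tool_rot: [0.102, -0.097, 0.702, -0.698]
wrist_force: [-1.1, -3.1, 1.6]
width: 0.0158
phi -110.4 r mm 33.8 p [0.4605 0.3544 0.1356] F [-1.08810706 -3.13537968  1.61672325] w 0.0158 M [[-0.96, 0.006, 0.279], [-0.279, 0.008, -0.96], [-0.008, -1.0, -0.006]]
[1.16,0,-0.03] [1.10,0,0.19] [0.97,0,0.55] [0.72,0,0.85] [0.39,0,1.04] [0.01,0,1.11]
```

```bash
python3 -m pendant '[[1.16,0,-0.03,0,0,0],[1.10,0,0.19,0,0,0],[0.97,0,0.55,0,0,0],[0.72,0,0.85,0,0,0],[0.39,0,1.04,0,0,0],[0,0,0,0,0,0]]'; python3 -c "
from h import *
knob()"
```

```text
time_s: 19.27
position: [0.426, 0.3175, 0.1356]
tool_rot: [0.105, -0.093, 0.705, -0.695]
wrist_force: [5.0, 0.2, -3.0]
width: 0.0156
phi -10.4 r mm 32.1 p [0.426  0.3175 0.1356] F [ 5.03449831  0.20637453 -2.96291896] w 0.0156 M [[-0.96, 0.014, 0.278], [-0.278, 0.017, -0.961], [-0.018, -1.0, -0.012]]
[-0.00,0,1.11] [-0.37,0,1.05] [-0.71,0,0.86] [-0.96,0,0.56] [-1.09,0,0.20] [-1.10,0,-0.18]
```

```bash
python3 -m pendant '[[0,0,1.11,0,0,0],[-0.35,0,0.95,0,0,0],[-0.25,0,0.35,0,0,0],[0,0,0,0,0,0]]'; python3 -c "
from h import *
knob()"
```

```text
time_s: 19.77
position: [0.4359, 0.2985, 0.1356]
tool_rot: [0.102, -0.093, 0.711, -0.69]
wrist_force: [4.8, 4.3, -3.0]
width: 0.0155
phi 29.2 r mm 31.3 p [0.4359 0.2985 0.1356] F [ 4.82030997  4.2768043  -2.98067819] w 0.0155 M [[-0.962, 0.009, 0.274], [-0.273, 0.031, -0.961], [-0.017, -0.999, -0.028]]
[-0.64,0,0.90] [-0.95,0,0.57] [-1.09,0,0.21] [-1.10,0,-0.18] [-0.97,0,-0.54] [-0.73,0,-0.84]
```

```bash
python3 -m pendant '[[0,0,0,0,0,0],[0,0,0,0,0,0],[0,0,0,0,0,0],[0,-3,0,-1,0,0],[0,-5,0,0,0,0],[0,-4,0,0,0,0],[0,0,0,0,0,0]]' 5; python3 -m pendant '[[0,0,0,0,-10,0],[0,0,0,0,-10,0],[0,0,0,0,-10,0],[0,0,0,0,-10,0],[0,0,0,0,-10,0],[0,0,0,0,-10,0],[0,0,0,0,-10,0],[0,0,0,0,-10,0],[0,0,0,0,-10,0],[0,0,0,0,0,0]]' 7; python3 - <<'E'
from h import *
st(); c=cap('wrist'); s=cap('scene')
i=c['pixels']
cv2.imwrite('pics/w8.png',cv2.convertScaleAbs(np.vstack([np.hstack([i[:,:400],cv2.resize(s['pixels'][150:246,250:350],(400,384))])]),alpha=1.5))
go([.4935,.204,.2])
E
```

```text
time_s: 20.65
position: [0.4328, 0.2902, 0.2572]
tool_rot: [0.097, -0.097, 0.716, -0.685]
wrist_force: [-1.5, -0.5, -0.4]
width: 0.0501
time_s: 21.9
position: [0.4262, 0.2859, 0.2422]
tool_rot: [0.577, -0.571, 0.427, -0.398]
wrist_force: [0.5, -0.5, -0.3]
width: 0.0696
t 21.9 p [0.4262 0.2859 0.2422] w 0.0696 F [ 0.5 -0.5 -0.3]
[[0.319, -0.029, 0.947], [-0.947, 0.031, 0.319], [-0.039, -0.999, -0.017]] [ 0.465 -0.181  1.944  0.042  1.391  0.132]
tool shift cm [10.07  3.8   3.83]
```

View pics/w8.png

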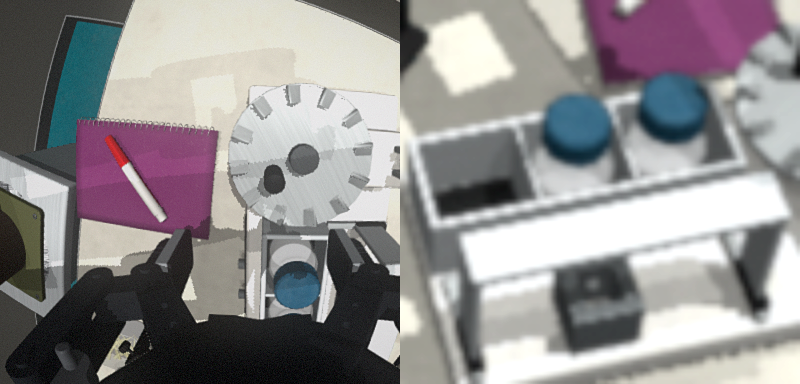

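```bash
cat >> h.py <<'E'
def caps(c,roi,z=.138):
    i=c['pixels'];h=cv2.cvtColor(i,cv2.COLOR_BGR2HSV);m=cv2.inRange(h,(95,80,30),(115,255,255));k=np.zeros_like(m);x0,y0,x1,y1=roi;k[y0:y1,x0:x1]=m[y0:y1,x0:x1]
    n,l,s,ce=cv2.connectedComponentsWithStats(k)
    for j in range(1,n):
        if s[j,4]>30: print(c['n'],s[j],ce[j].round(1),on(c,*ce[j],z).round(4))
E
python3 - <<'E'
from h import *
caps(cap('wrist'),(150,200,300,330));caps(cap('scene'),(250,150,350,250));caps(cap('top'),(150,130,300,250))
E
```

```text
wrist [274 269  26  40 782] [288.4 289.4] [0.4813 0.2038 0.138 ]
scene [310 169  17  17 230] [317.9 176.6] [0.4999 0.2025 0.138 ]
scene [286 174  17  17 235] [294.  181.9] [0.521  0.1401 0.138 ]
top [279 167  11  11  81] [284.  172.1] [ 0.5733 -0.0264  0.138 ]
top [221 186  15  14 171] [228.5 192.4] [0.5133 0.1406 0.138 ]
top [200 193  16  15 178] [207.3 199.7] [0.4919 0.204  0.138 ]
```

```bash
python3 -m pendant '[[3.3,0,1.3,0,0,-2],[3.3,0,1.3,0,0,0],[3.3,0,1.3,0,0,0],[0,2,0,0,0,0],[0,0,0,0,0,0]]' 7; python3 -c "
from h import *
st();go([.4930,.204,.126])"
```

```text
time_s: 22.78
position: [0.4963, 0.2035, 0.2205]
tool_rot: [-0.57, 0.577, -0.417, 0.409]
wrist_force: [-0.7, 0.4, -0.2]
width: 0.0708
t 22.775 p [0.4963 0.2035 0.2205] w 0.0708 F [-0.7  0.4 -0.2]
[[0.317, -0.015, 0.948], [-0.948, -0.001, 0.317], [-0.004, -1.0, -0.015]] [ 0.287 -0.107  1.915  0.004  1.349 -0.036]
tool shift cm [-0.11  9.46 -0.16]
```

```bash
python3 -m pendant '[[-0.1,4,-0.1,0,0,0],[0,3,0,0,0,0],[0,1.8,0,0,0,0],[0,0.6,0,0,0,0],[0,0,0,0,0,0]]' 7; python3 -c "
from h import *
st();go([.4930,.204,.126])"
```

```text
time_s: 23.4
position: [0.4929, 0.2078, 0.1262]
tool_rot: [-0.572, 0.577, -0.416, 0.409]
wrist_force: [0.4, -0.3, 0.5]
width: 0.0697
t 23.4 p [0.4929 0.2078 0.1262] w 0.0697 F [ 0.4 -0.3  0.5]
[[0.32, -0.012, 0.947], [-0.947, 0.001, 0.32], [-0.005, -1.0, -0.011]] [ 0.296 -0.025  2.003  0.005  1.175 -0.031]
tool shift cm [ 0.36  0.02 -0.11]
```

```bash
python3 -m pendant '[[0.35,0,-0.1,0,0,0],[0,0,0,0,0,0]]' 7; python3 -m pendant '[[0,0,0,0,0,0],[0,0,0,0,0,0],[0,0,0,0,0,0],[0,0,0,0,0,0],[0,-1,0,0,0,0],[0,-3,0,0,0,0],[0,-4,0,0,0,0],[0,-4,0,0,0,0],[0,-4,0,0,0,0],[0,0,0,0,0,0]]' 3.5; python3 -c "
from h import *
st();go([.49,-.225,.28])"
```

```text
time_s: 23.65
position: [0.4944, 0.2044, 0.1285]
tool_rot: [-0.573, 0.576, -0.415, 0.409]
wrist_force: [-0.6, 0.4, -0.1]
width: 0.0701
time_s: 24.9
position: [0.4952, 0.2037, 0.2952]
tool_rot: [-0.573, 0.576, -0.415, 0.409]
wrist_force: [0.5, -0.2, -1.8]
width: 0.0442
t 24.9 p [0.4952 0.2037 0.2952] w 0.0442 F [ 0.5 -0.2 -1.8]
[[0.32, -0.009, 0.947], [-0.947, 0.002, 0.32], [-0.005, -1.0, -0.008]] [ 0.288 -0.156  1.834  0.005  1.472 -0.038]
tool shift cm [ 40.46   1.44 -14.19]
```

```bash
python3 -m pendant '[[4.5,0,-1.6,0,0,0],[4.5,0,-1.6,0,0,0],[4.5,0,-1.6,0,0,0],[4.5,0,-1.6,0,0,0],[4.5,0,-1.6,0,0,0],[4.5,0,-1.6,0,0,0],[4.5,0,-1.6,0,0,0],[4.5,0,-1.6,0,0,0],[4.5,0,-1.6,0,0,0],[0,0,0,0,0,0]]'; python3 -c "
from h import *
st();go([.49,-.225,.1])"
```

```text
time_s: 26.15
position: [0.4821, -0.2369, 0.2779]
tool_rot: [-0.571, 0.579, -0.422, 0.401]
wrist_force: [0.4, 0.3, -1.3]
width: 0.0445
t 26.15 p [ 0.4821 -0.2369  0.2779] w 0.0445 F [ 0.4  0.3 -1.3]
[[0.323, -0.029, 0.946], [-0.946, 0.009, 0.323], [-0.018, -1.0, -0.025]] [-0.553 -0.131  1.84  -0.008  1.462 -0.88 ]
tool shift cm [-0.56 17.77  1.57]
```

```bash
python3 -m pendant '[[-0.3,4,0.8,0,0,-1],[-0.3,4,0.8,0,0,0],[0,4,0,0,0,0],[0,3,0,0,0,0],[0,1.5,0,0,0,0],[0,0,0,0,0,0]]'; python3 -c "
from h import *
st();go([.49,-.225,.0985])"
```

```text
time_s: 26.9
position: [0.4886, -0.2201, 0.103]
tool_rot: [-0.569, 0.582, -0.419, 0.403]
wrist_force: [0.9, 0.0, -0.9]
width: 0.0441
t 26.9 p [ 0.4886 -0.2201  0.103 ] w 0.0441 F [ 0.9  0.  -0.9]
[[0.325, -0.03, 0.945], [-0.946, -0.002, 0.325], [-0.008, -1.0, -0.029]] [-0.515  0.015  2.006 -0.018  1.145 -0.839]
tool shift cm [ 0.51  0.44 -0.01]
```

```bash
python3 -m pendant '[[0.2,0.35,0,1.5,0,0],[0,0,0,0,0,0],[0,0.15,0,0,0,0],[0,0,0,0,0,0]]'; python3 -m pendant '[[0,0,0,0,0,0],[0,0,0,0,0,0],[0,0,0,0,0,0],[0,0,0,0,0,0],[0,-4,0,0,0,0],[0,-5,0,0,0,0],[0,-5,0,0,0,0],[0,-4,0,0,0,0],[0,0,0,0,0,0]]' 6.5; python3 - <<'E'
from h import *
st();go([.514,.1405,.27])
c=cap('wrist'); s=cap('scene');caps(s,(120,150,350,260)); caps(cap('top'),(150,100,400,250));cv2.imwrite('pics/w9.png',cv2.convertScaleAbs(np.hstack([c['pixels'],cv2.resize(s['pixels'][150:260,110:240],None,fx=3.49,fy=3.49)])[:,:800],alpha=1.5)[:,:800])
E
```

```text
time_s: 27.4
position: [0.4917, -0.2234, 0.1021]
tool_rot: [0.577, -0.574, 0.41, -0.411]
wrist_force: [0.1, -0.1, -0.9]
width: 0.0443
time_s: 28.52
position: [0.4911, -0.2239, 0.2881]
tool_rot: [0.577, -0.574, 0.41, -0.411]
wrist_force: [1.0, 0.2, -0.4]
width: 0.0652
t 28.525 p [ 0.4911 -0.2239  0.2881] w 0.0652 F [ 1.   0.2 -0.4]
[[0.325, 0.003, 0.946], [-0.946, 0.003, 0.325], [-0.002, -1.0, 0.004]] [-0.53  -0.149  1.839  0.005  1.45  -0.861]
tool shift cm [-33.71   1.93  14.01]
scene [153 167  17  16 208] [161.  174.3] [ 0.5185 -0.2113  0.138 ]
scene [286 174  17  17 229] [293.9 182.1] [0.5215 0.1399 0.138 ]
scene [223 208  12  20 175] [228.1 217. ] [ 0.6373 -0.0206  0.138 ]
top [279 167  10  11  81] [284.  172.1] [ 0.5734 -0.0263  0.138 ]
top [221 185  15  15 172] [228.4 192.3] [0.5135 0.1408 0.138 ]
top [342 195   7  10  36] [344.2 198.7] [ 0.4917 -0.2055  0.138 ]
```

```bash
python3 -m pendant '[[-4.2,0,1.75,0,0,0],[-4.2,0,1.75,0,0,0],[-4.2,0,1.75,0,0,0],[-4.2,0,1.75,0,0,0],[-4.2,0,1.75,0,0,0],[-4.2,0,1.75,0,0,0],[-4.2,0,1.75,0,0,0],[-4.2,0,1.75,0,0,0],[0,0,0,0,0,0]]' 7; python3 -c "
from h import *
st();go([.514,.1405,.127])
caps(cap('scene'),(120,150,350,260))"
```

```text
time_s: 29.8
position: [0.5043, 0.1517, 0.262]
tool_rot: [-0.57, 0.58, -0.426, 0.397]
wrist_force: [0.2, 0.3, 0.3]
width: 0.07
t 29.8 p [0.5043 0.1517 0.262 ] w 0.07 F [0.2 0.3 0.3]
[[0.322, -0.042, 0.946], [-0.947, 0.012, 0.322], [-0.025, -0.999, -0.036]] [ 0.18  -0.143  1.877  0.019  1.446 -0.151]
tool shift cm [ 1.7  13.43  1.04]
scene [153 167  17  16 208] [161.  174.2] [ 0.5183 -0.2113  0.138 ]
scene [286 174  17  17 231] [294.  182.1] [0.5214 0.1401 0.138 ]
scene [223 207  12  21 181] [228.1 216.7] [ 0.6365 -0.0207  0.138 ]
```

```bash
python3 -m pendant '[[0.8,0,0.5,2,0,-1.4],[0.5,4,0.3,0,0,0],[0,3,0,0,0,0],[0,2,0,0,0,0],[0,0,0,0,0,0]]'; python3 -c "
from h import *
st();go([.514,.1405,.127])"
```

```text
time_s: 30.48
position: [0.5166, 0.1324, 0.1664]
tool_rot: [-0.572, 0.574, -0.412, 0.416]
wrist_force: [-0.5, 0.1, 0.7]
width: 0.0698
t 30.475 p [0.5166 0.1324 0.1664] w 0.0698 F [-0.5  0.1  0.7]
[[0.313, 0.003, 0.95], [-0.95, -0.005, 0.313], [0.006, -1.0, 0.001]] [ 0.153 -0.079  1.982 -0.006  1.236 -0.163]
tool shift cm [-0.87  3.93  0.  ]
```

```bash
python3 -m pendant '[[-0.8,1.5,0,0,0,0],[0,1.8,0,0,0,0],[0,0.5,0,0,0,0],[0,0,0,0,0,0]]'; python3 -c "
from h import *
st();go([.514,.1405,.127])"; python3 -m pendant '[[0,0,0,0,0,0],[0,0,0,0,0,0],[0,0,0,0,0,0],[0,0,0,0,0,0],[0,-1,0,0,0,0],[0,-3,0,0,0,0],[0,-4,0,0,0,0],[0,-4,0,0,0,0],[0,-4,0,0,0,0],[0,0,0,0,0,0]]' 3.5; python3 -c "
from h import *
st();go([.483,-.14,.28])"
```

```text
time_s: 30.98
position: [0.5154, 0.1392, 0.1279]
tool_rot: [-0.573, 0.573, -0.412, 0.418]
wrist_force: [-0.4, 0.1, -0.0]
width: 0.07
t 30.975 p [0.5154 0.1392 0.1279] w 0.07 F [-0.4  0.1 -0. ]
[[0.311, 0.007, 0.95], [-0.95, -0.005, 0.312], [0.007, -1.0, 0.005]] [ 0.166 -0.039  2.013 -0.007  1.161 -0.147]
tool shift cm [-0.17  0.09 -0.1 ]
time_s: 32.22
position: [0.5139, 0.1401, 0.2954]
tool_rot: [0.573, -0.572, 0.411, -0.418]
wrist_force: [0.7, 0.1, -2.3]
width: 0.0441
t 32.225 p [0.5139 0.1401 0.2954] w 0.0441 F [ 0.7  0.1 -2.3]
[[0.312, 0.009, 0.95], [-0.95, -0.005, 0.312], [0.008, -1.0, 0.007]] [ 0.169 -0.172  1.847 -0.007  1.459 -0.148]
tool shift cm [ 25.64   1.65 -11.68]
```

```bash
python3 -m pendant '[[4.1,0,-1.9,0,0,0],[4.1,0,-1.9,0,0,0],[4.1,0,-1.9,0,0,0],[4.1,0,-1.9,0,0,0],[4.1,0,-1.9,0,0,0],[4.1,0,-1.9,0,0,0],[0,0,0,0,0,0]]'; python3 -c "
from h import *
st();go([.483,-.14,.1])
caps(cap('scene'),(120,130,350,260))"
```

```text
time_s: 33.1
position: [0.4771, -0.1355, 0.285]
tool_rot: [-0.572, 0.575, -0.415, 0.413]
wrist_force: [-0.5, -0.3, -2.5]
width: 0.0441
t 33.1 p [ 0.4771 -0.1355  0.285 ] w 0.0441 F [-0.5 -0.3 -2.5]
[[0.314, -0.006, 0.949], [-0.949, -0.002, 0.314], [-0.0, -1.0, -0.006]] [-0.383 -0.246  1.927 -0.004  1.465 -0.702]
tool shift cm [ 0.61 18.5   0.52]
scene [153 167  17  16 200] [160.7 174.1] [ 0.5179 -0.2122  0.138 ]
scene [223 208  12  20 176] [228.1 217. ] [ 0.6372 -0.0207  0.138 ]
```

```bash
python3 -m pendant '[[0.2,4,0.5,0,0,0],[0,4,0,0,0,0],[0,4,0,0,0,0],[0,3.5,0,0,0,0],[0,2,0,0,0,0],[0,0,0,0,0,0]]'; python3 -c "
from h import *
st();go([.483,-.14,.0985])"
```

```text
time_s: 33.9
position: [0.4801, -0.1265, 0.1007]
tool_rot: [-0.574, 0.576, -0.415, 0.408]
wrist_force: [0.7, 0.2, -1.4]
width: 0.0444
t 33.9 p [ 0.4801 -0.1265  0.1007] w 0.0444 F [ 0.7  0.2 -1.4]
[[0.323, -0.01, 0.946], [-0.946, 0.004, 0.323], [-0.007, -1.0, -0.009]] [-0.366 -0.081  2.103 -0.     1.13  -0.695]
tool shift cm [ 1.37  0.21 -0.16]
```

```bash
python3 -m pendant '[[1.2,-0.2,-0.2,0,0,0],[0,0.3,0,0,0,0],[0,0.1,0,0,0,0],[0,0,0,0,0,0]]'; python3 -m pendant '[[0,0,0,0,0,0],[0,0,0,0,0,0],[0,0,0,0,0,0],[0,0,0,0,0,0],[0,-4,0,0,0,0],[0,-5,0,0,0,0],[0,-5,0,0,0,0],[0,-4,0,0,0,0],[0,0,0,0,0,0]]' 6.5; python3 -m pendant '[[-4,0,1.5,0,0,0],[-4,0,1.5,0,0,0],[-4,0,1.5,0,0,0],[-4,0,1.5,0,0,0],[-4,0,1.5,0,0,0],[0,0,0,0,0,0]]' 0; python3 - <<'E'
from h import *
st()
s=cap('scene');caps(s,(120,130,350,260)); t=cap('top');caps(t,(150,100,400,250));cv2.imwrite('pics/w10.png',cv2.convertScaleAbs(np.hstack([cv2.resize(s['pixels'][150:260,110:240],None,fx=3,fy=3),cv2.resize(t['pixels'][130:240,280:400],None,fx=3,fy=3)]),alpha=1.5))
E
```

```text
time_s: 34.4
position: [0.4847, -0.1393, 0.1021]
tool_rot: [-0.575, 0.576, -0.413, 0.409]
wrist_force: [0.1, 0.6, -1.1]
width: 0.0444
time_s: 35.52
position: [0.4855, -0.1396, 0.2887]
tool_rot: [-0.575, 0.576, -0.412, 0.41]
wrist_force: [-0.2, -0.0, 0.1]
width: 0.0646
time_s: 36.28
position: [0.4891, 0.0797, 0.2808]
tool_rot: [-0.573, 0.577, -0.416, 0.407]
wrist_force: [-0.1, 0.1, 0.6]
width: 0.0002
t 36.275 p [0.4891 0.0797 0.2808] w 0.0002 F [-0.1  0.1  0.6]
[[0.322, -0.014, 0.947], [-0.947, 0.002, 0.322], [-0.006, -1.0, -0.013]] [ 0.052 -0.24   1.929  0.003  1.467 -0.276]
scene [153 167  17  16 210] [161.  174.2] [ 0.5183 -0.2113  0.138 ]
scene [185 166  16  16 203] [192.5 173.5] [ 0.5106 -0.1284  0.138 ]
scene [223 207  12  21 180] [228.1 216.7] [ 0.6366 -0.0206  0.138 ]
top [279 167  11  11  82] [283.9 172.1] [ 0.5733 -0.0262  0.138 ]
top [342 194  14  14 151] [348.4 200.7] [ 0.4856 -0.2178  0.138 ]
top [314 197  14  14 142] [320.3 203.4] [ 0.4783 -0.1336  0.138 ]
```

View pics/w10.png

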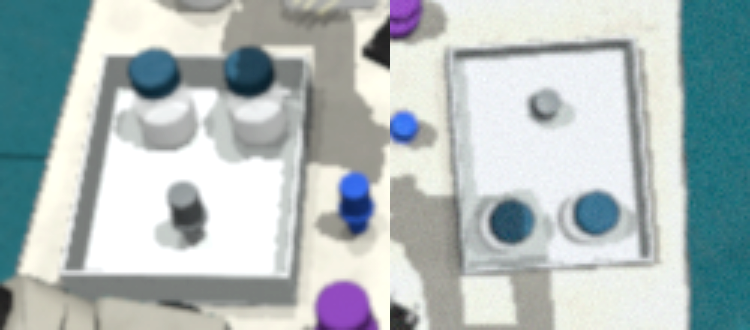

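```bash
python3 -m pendant '[[0,0,0,0,10,0],[0,0,0,0,10,0],[0,0,0,0,10,0],[0,0,0,0,10,0],[0,0,0,0,10,0],[0,0,0,0,10,0],[0,0,0,0,10,0],[0,0,0,0,10,0],[0,0,0,0,10,0],[0,0,0,0,0,0]]' 4; python3 -c "
from h import *
st();go([.5683,.3545,.25])"
```

```text
time_s: 37.62
position: [0.4882, 0.063, 0.275]
tool_rot: [0.081, -0.097, 0.701, -0.701]
wrist_force: [-0.6, -0.0, -0.9]
width: 0.0398
t 37.625 p [0.4882 0.063  0.275 ] w 0.0398 F [-0.6 -0.  -0.9]
[[-0.968, -0.022, 0.25], [-0.25, -0.003, -0.968], [0.022, -1.0, -0.003]] [ 0.02  -0.239  1.938 -0.002  1.465  1.339]
tool shift cm [-15.1    2.24 -26.21]
```

```bash
python3 -m pendant '[[-1.75,0,-5.2,0,-2,0],[-1.75,0,-5.2,0,0,0],[-1.75,0,-5.2,0,0,0],[-1.75,0,-5.2,0,0,0],[-1.75,0,-5.2,0,0,1],[0,0,0,0,0,0]]' 4; python3 - <<'E'
from h import *
st();go([.5683,.3545,.153]);c=cap('wrist')
for n,P in [('hinge',(.5603,.352,.112)),('end',(.5683,.3545,.161)),('hub',(.458,.3207,.117)),('tabcorner',(.606,.366,.141))]: print(n,proj(c,P)-[150,0])
cv2.imwrite('pics/w11.png',cv2.convertScaleAbs(cv2.resize(c['pixels'][0:250,150:400],(750,750))[:600],alpha=1.5))
E
```

```text
time_s: 38.38
position: [0.5023, 0.3387, 0.2719]
tool_rot: [0.103, -0.106, 0.7, -0.699]
wrist_force: [0.1, 0.1, 0.1]
width: 0.0399
t 38.375 p [0.5023 0.3387 0.2719] w 0.0399 F [0.1 0.1 0.1]
[[-0.956, -0.005, 0.292], [-0.292, 0.0, -0.956], [0.005, -1.0, -0.001]] [0.504 0.011 1.714 0.002 1.421 1.777]
tool shift cm [-6.83 11.86  0.43]
hinge [114.86048095 113.15318662]
end [115.77164301 105.31894667]
hub [114.54058571 217.21625405]
tabcorner [115.40858675  61.05491983]
```

View pics/w11.png

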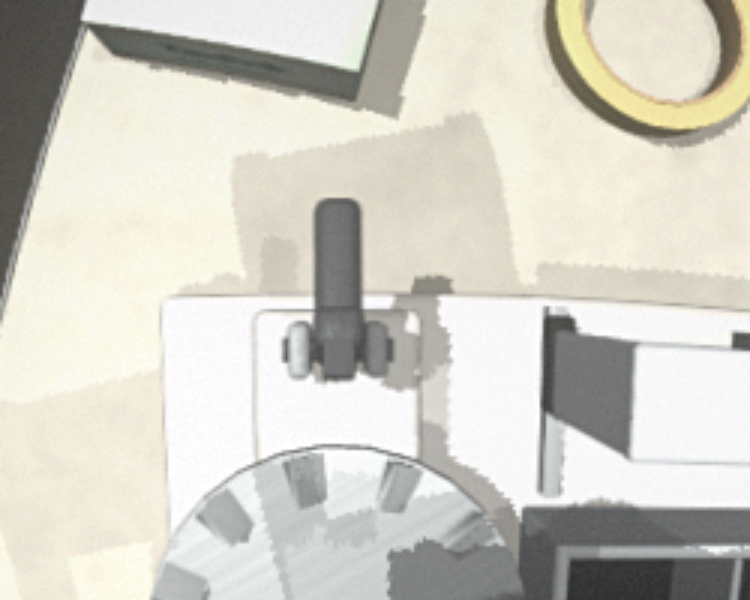

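```bash
python3 -m pendant '[[-3.3,0,0.1,0,0,0],[-3.4,2,0,0,0,0],[0,3,0,0,0,0],[0,2,0,0,0,0],[0,0,0,0,0,0]]' 4; python3 -c "
from h import *
st();go([.5676,.357,.153])"
```

```text
time_s: 39.05
position: [0.5709, 0.3477, 0.2]
tool_rot: [-0.102, 0.105, -0.699, 0.7]
wrist_force: [0.6, -0.9, 0.0]
width: 0.0398
t 39.05 p [0.5709 0.3477 0.2   ] w 0.0398 F [ 0.6 -0.9  0. ]
[[-0.957, -0.004, 0.29], [-0.29, -0.003, -0.957], [0.005, -1.0, 0.002]] [ 4.670e-01  1.920e-01  1.641e+00 -1.000e-03  1.314e+00  1.744e+00]
tool shift cm [ 0.02  4.7  -0.99]
```

```bash
python3 -m pendant '[[0,0,-1,0,0,0],[0,2,0,0,0,0],[0,0,0,0,0,0]]' 4; python3 -c "
from h import *
st();go([.5676,.357,.153])"
```

```text
time_s: 39.42
position: [0.5684, 0.3578, 0.1818]
tool_rot: [-0.103, 0.104, -0.699, 0.7]
wrist_force: [-1.3, 0.0, 0.1]
width: 0.0401
t 39.425 p [0.5684 0.3578 0.1818] w 0.0401 F [-1.3  0.   0.1]
[[-0.957, -0.0, 0.29], [-0.29, -0.001, -0.957], [0.001, -1.0, 0.001]] [ 4.820e-01  2.100e-01  1.651e+00 -1.000e-03  1.281e+00  1.759e+00]
tool shift cm [0.09 2.88 0.05]
```

```bash
python3 -m pendant '[[0.1,1.8,0,0,0,0],[0,1,0,0,0,0],[0,0,0,0,0,0]]' 4; python3 -c "
from h import *
st();go([.5676,.357,.153])";  python3 -m pendant '[[0,0,0,0,0,0],[0,0,0,0,0,0],[0,0,0,0,0,0],[0,0,0,0,0,0],[0,0,0,0,0,0]]' 0.5
```

```text
time_s: 39.8
position: [0.5672, 0.3578, 0.1521]
tool_rot: [-0.104, 0.104, -0.699, 0.7]
wrist_force: [-0.7, 0.9, -0.0]
width: 0.0401
t 39.8 p [0.5672 0.3578 0.1521] w 0.0401 F [-0.7  0.9 -0. ]
[[-0.957, -0.0, 0.291], [-0.291, -0.001, -0.957], [0.0, -1.0, 0.001]] [ 4.830e-01  2.330e-01  1.677e+00 -1.000e-03  1.232e+00  1.759e+00]
tool shift cm [-0.02 -0.09  0.08]
time_s: 40.42
position: [0.5676, 0.3566, 0.1524]
tool_rot: [-0.104, 0.104, -0.698, 0.7]
wrist_force: [0.1, -2.5, -1.7]
width: 0.0123
```

Gripped (14 mm reads 12.3). Arc toward the wheel, then release.

```bash
python3 -m pendant '[[0.8,-0.05,0,0,0,0],[0.8,0.05,0,0,0,0],[0.8,0.2,0,0,0,0],[0.8,0.35,0,0,0,0],[0.4,0.3,0,0,0,0]]'; python3 -c "
from h import *
st()"; python3 -m pendant '[[0,0,0,0,0,0],[0,0,0,0,0,0],[0,0,0,0,0,0],[0,-2,0,0,0,0],[0,-4,0,0,0,0],[0,-4,0,0,0,0],[3,-2,0,0,0,0],[3,0,0,0,0,0],[0,0,0,0,0,0]]' 4.5; python3 - <<'E'
from h import *
st();c=cap('wrist')
cv2.imwrite('pics/w12.png',cv2.convertScaleAbs(cv2.resize(c['pixels'][0:300,150:400],(500,600)),alpha=1.5))
E
```

```text
time_s: 41.05
position: [0.5495, 0.351, 0.1532]
tool_rot: [0.122, -0.086, 0.702, -0.697]
wrist_force: [5.9, -0.6, 1.3]
width: 0.0118
t 41.05 p [0.5495 0.351  0.1532] w 0.0118 F [ 5.9 -0.6  1.3]
[[-0.956, 0.05, 0.291], [-0.29, 0.015, -0.957], [-0.052, -0.999, 0.0]] [ 0.49   0.166  1.753 -0.011  1.172  1.77 ]
time_s: 42.18
position: [0.4847, 0.3328, 0.2827]
tool_rot: [0.124, -0.084, 0.703, -0.695]
wrist_force: [0.5, 0.9, -0.3]
width: 0.0452
t 42.175 p [0.4847 0.3328 0.2827] w 0.0452 F [ 0.5  0.9 -0.3]
[[-0.955, 0.054, 0.291], [-0.29, 0.02, -0.957], [-0.058, -0.998, -0.004]] [ 0.514 -0.069  1.776 -0.009  1.378  1.791]
```

View pics/w12.png

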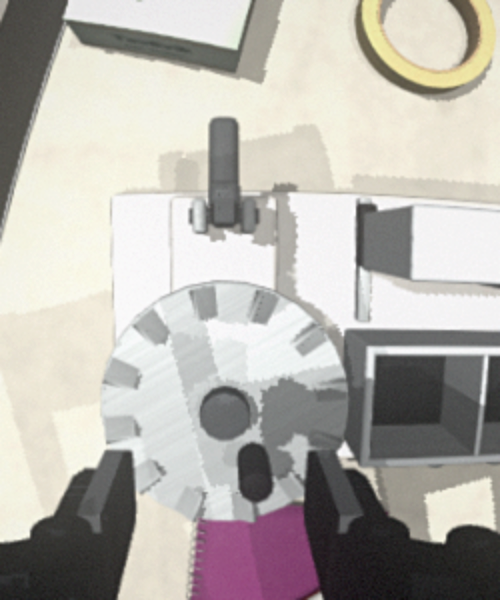

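```bash
python3 -m pendant '[[0,0,0,0,0,-3.3],[-4,0,0,0,0,0],[-4,0,0,0,0,0],[-0.5,3,0,0,0,0],[0,4,0,0,0,0],[0,0,0,0,0,0]]' 4; python3 -c "
from h import *
st();go([.5676,.357,.153])"
```

```text
time_s: 42.98
position: [0.5752, 0.3603, 0.2141]
tool_rot: [0.105, -0.102, 0.701, -0.698]
wrist_force: [0.6, 0.1, -0.0]
width: 0.0398
t 42.975 p [0.5752 0.3603 0.2141] w 0.0398 F [ 0.6  0.1 -0. ]
[[-0.957, 0.003, 0.29], [-0.29, 0.006, -0.957], [-0.005, -1.0, -0.005]] [0.479 0.198 1.61  0.004 1.328 1.755]
tool shift cm [0.85 6.11 0.12]
```

```bash
python3 -m pendant '[[0.8,2.5,0,0,0,0],[0,2.4,0.1,0,0,0],[0,1.2,0,0,0,0],[0,0,0,0,0,0]]' 4; python3 -c "
from h import *
st();go([.5676,.357,.153])"
```

```text
time_s: 43.48
position: [0.5728, 0.3595, 0.1598]
tool_rot: [0.108, -0.099, 0.703, -0.696]
wrist_force: [-0.1, 0.3, 0.5]
width: 0.0399
t 43.475 p [0.5728 0.3595 0.1598] w 0.0399 F [-0.1  0.3  0.5]
[[-0.957, 0.013, 0.29], [-0.29, 0.011, -0.957], [-0.015, -1.0, -0.007]] [0.48  0.229 1.668 0.004 1.229 1.755]
tool shift cm [0.58 0.67 0.09]
```

```bash
python3 -m pendant '[[0.6,0.7,0.1,0,0,-1],[0,0,0,0,0,0]]' 4; python3 -c "
from h import *
st();go([.5676,.357,.153])"; python3 -m pendant '[[0,0,0,0,0,0],[0,0,0,0,0,0],[0,0,0,0,0,0],[0,0,0,0,0,0],[0,0,0,0,0,0]]' 0.5;python3 -m pendant '[[0.57,0.04,0,0,0,8],[0.57,0.04,0,0,0,8],[0.57,0.04,0,0,0,8],[0.57,0.04,0,0,0,8]]'; python3 -c "
from h import *
st()"
```

```text
time_s: 43.72
position: [0.5684, 0.3574, 0.1552]
tool_rot: [0.103, -0.104, 0.702, -0.697]
wrist_force: [-0.0, 0.1, 0.9]
width: 0.0403
t 43.725 p [0.5684 0.3574 0.1552] w 0.0403 F [-0.   0.1  0.9]
[[-0.957, -0.002, 0.29], [-0.29, 0.007, -0.957], [-0.0, -1.0, -0.007]] [0.479 0.23  1.674 0.007 1.235 1.753]
tool shift cm [0.09 0.22 0.02]
time_s: 44.35
position: [0.569, 0.3569, 0.1565]
tool_rot: [0.104, -0.103, 0.702, -0.697]
wrist_force: [-1.0, -2.3, 0.7]
width: 0.0121
time_s: 44.85
position: [0.5494, 0.3511, 0.1579]
tool_rot: [0.297, 0.1, 0.702, -0.639]
wrist_force: [-1.5, -11.7, 3.6]
width: 0.012
t 44.85 p [0.5494 0.3511 0.1579] w 0.012 F [ -1.5 -11.7   3.6]
[[-0.804, 0.52, 0.29], [-0.24, 0.162, -0.957], [-0.545, -0.839, -0.006]] [ 0.539 -0.068  2.065 -0.23   0.593  1.972]
```

```bash
python3 -m pendant '[[0.6,0.05,0.1,0,0,5],[0.6,0.06,0.05,0,0,4],[0.6,0.06,0,0,0,0]]'; python3 -c "
from h import *
st()"
```

```text
time_s: 45.22
position: [0.538, 0.3475, 0.1537]
tool_rot: [0.353, 0.159, 0.691, -0.61]
wrist_force: [9.1, -4.8, 0.3]
width: 0.0121
t 45.225 p [0.538  0.3475 0.1537] w 0.0121 F [ 9.1 -4.8  0.3]
[[-0.7, 0.651, 0.294], [-0.211, 0.205, -0.956], [-0.683, -0.731, -0.006]] [ 0.562 -0.131  2.186 -0.473  0.392  2.211]
```

```bash
python3 -m pendant '[[0.7,-0.14,0,0,0,0],[0.7,-0.1,0,0,0,0],[0.7,-0.1,0,0,0,0]]'; python3 -c "
from h import *
s=st();d=np.array(s['position'])-[.5598,.3545,.112];print(np.degrees(np.arctan2(d[2],-(d[0]*.957+d[1]*.29))))"
```

```text
time_s: 45.6
position: [0.5247, 0.3432, 0.1451]
tool_rot: [0.357, 0.162, 0.691, -0.607]
wrist_force: [17.3, 5.6, -11.1]
width: 0.0118
t 45.6 p [0.5247 0.3432 0.1451] w 0.0118 F [ 17.3   5.6 -11.1]
[[-0.693, 0.658, 0.296], [-0.209, 0.209, -0.955], [-0.69, -0.724, -0.008]] [ 0.57  -0.152  2.224 -0.516  0.37   2.26 ]
41.933874142779175
```

```bash
python3 -m pendant '[[0,0,0,0,0,0],[0,0,0,0,0,0],[0,0,0,0,0,0],[0,-3,0,0,0,0],[0,-4,0,0,0,-8],[0,-4,0,0,0,-10],[0,0,0,0,0,-10],[0,0,0,0,0,-10],[0,0,0,0,0,-6],[0,0,0,0,0,0]]' 4.5; python3 - <<'E'
from h import *
s=st();go([.5023,.3387,.2719])
E
```

```text
time_s: 46.85
position: [0.453, 0.3226, 0.2332]
tool_rot: [0.097, -0.118, 0.702, -0.696]
wrist_force: [-0.6, 0.1, -1.0]
width: 0.045
t 46.85 p [0.453  0.3226 0.2332] w 0.045 F [-0.6  0.1 -1. ]
[[-0.953, -0.03, 0.301], [-0.301, 0.004, -0.954], [0.027, -1.0, -0.013]] [ 0.513 -0.066  1.855  0.019  1.377  1.775]
tool shift cm [-5.08 -4.   -0.1 ]
```

```bash
python3 - <<'E'
from h import *
c=cap('wrist','w13.png');g=cv2.cvtColor(c['pixels'],cv2.COLOR_BGR2GRAY)
H=np.array([.5598,.3545]);ux=np.array([.957,.29])
for x in range(-70,75,8):
    u,v=proj(c,[*(H+ux*x/1000),.118]);u=int(round(u));v=int(round(v))
    print(x,(u,v),g[v-1:v+2,u-1:u+2].mean().round() if 1<v<382 else None,end=' | ')
E
```

```text
-70 (263, 134) 149.0 | -62 (263, 124) 154.0 | -54 (264, 115) 153.0 | -46 (264, 105) 78.0 | -38 (264, 95) 67.0 | -30 (264, 86) 77.0 | -22 (264, 76) 79.0 | -14 (264, 67) 77.0 | -6 (264, 57) 81.0 | 2 (264, 48) 170.0 | 10 (264, 38) 165.0 | 18 (265, 29) 163.0 | 26 (265, 20) 163.0 | 34 (265, 11) 163.0 | 42 (265, 2) 162.0 | 50 (265, -6) None | 58 (265, -15) None | 66 (265, -23) None | 74 (265, -31) None |
```

```bash
python3 -m pendant '[[0.5,1,1,0,0,1.7],[1.1,2,1.3,0,0,0],[0,2,0,0,0,0],[0,0,0,0,0,0]]' 4.5; python3 -c "
from h import *
st();go([.4359,.2983,.135])"
```

```text
time_s: 47.4
position: [0.4408, 0.2955, 0.1815]
tool_rot: [0.111, -0.106, 0.704, -0.694]
wrist_force: [0.4, -0.8, 0.7]
width: 0.0449
t 47.4 p [0.4408 0.2955 0.1815] w 0.0449 F [ 0.4 -0.8  0.7]
[[-0.953, 0.006, 0.303], [-0.303, 0.015, -0.953], [-0.01, -1.0, -0.013]] [ 0.484 -0.106  1.981  0.011  1.254  1.743]
tool shift cm [ 0.43  4.65 -0.36]
```

```bash
python3 -m pendant '[[0.4,2.4,-0.35,0,0,0],[0.1,2.2,0,0,0,0],[0,0,0,0,0,0]]' 4.5; python3 -c "
from h import *
st();go([.4359,.2983,.135])"
```

```text
time_s: 47.78
position: [0.4353, 0.2991, 0.138]
tool_rot: [0.114, -0.103, 0.704, -0.693]
wrist_force: [-0.0, 0.2, -0.3]
width: 0.045
t 47.775 p [0.4353 0.2991 0.138 ] w 0.045 F [-0.   0.2 -0.3]
[[-0.952, 0.013, 0.304], [-0.304, 0.019, -0.952], [-0.018, -1.0, -0.014]] [ 0.495 -0.073  2.027  0.011  1.167  1.752]
tool shift cm [-0.03  0.3   0.1 ]
```

```bash
python3 -m pendant '[[0,0.3,0.1,0,0,0],[0,0,0,0,0,0],[0,0,0,0,0,0],[0,0,0,0,0,0],[0,0,0,0,0,0],[0,0,0,0,0,0]]' 0.8; python3 -c "
from h import *
knob(step=-20)"
```

```text
time_s: 48.52
position: [0.4361, 0.299, 0.137]
tool_rot: [0.116, -0.103, 0.705, -0.692]
wrist_force: [0.5, 2.3, -2.8]
width: 0.0157
phi 27.0 r mm 30.8 p [0.4361 0.299  0.137 ] F [ 0.49061416  2.26900475 -2.77638997] w 0.0157 M [[-0.952, 0.015, 0.305], [-0.305, 0.021, -0.952], [-0.021, -1.0, -0.015]]
[0.43,0,-1.01] [-0.06,0,-1.11] [-0.43,0,-1.02] [-0.76,0,-0.81] [-0.99,0,-0.50] [-1.10,0,-0.14]
```

```bash
python3 -m pendant '[[0.35,0,-1.01,0,0,0],[0,0,-1.11,0,0,0],[-0.43,0,-1.02,0,0,0],[-0.76,0,-0.81,0,0,0],[-0.99,0,-0.50,0,0,0],[0,0,0,0,0,0]]'; python3 -c "
from h import *
knob(step=-20)"
```

```text
time_s: 49.28
position: [0.4343, 0.3442, 0.137]
tool_rot: [0.11, -0.109, 0.701, -0.697]
wrist_force: [3.5, 0.6, -5.1]
width: 0.0158
phi -62.6 r mm 33.4 p [0.4343 0.3442 0.137 ] F [ 3.46855148  0.61975699 -5.05125337] w 0.0158 M [[-0.952, 0.0, 0.305], [-0.305, 0.006, -0.952], [-0.002, -1.0, -0.005]]
[-1.12,0,-0.21] [-1.11,0,0.05] [-1.03,0,0.43] [-0.82,0,0.75] [-0.51,0,0.99] [-0.14,0,1.10]
```

```bash
python3 -m pendant '[[-1.15,0,-0.21,0,0,0],[-1.15,0,0.05,0,0,0],[-1.08,0,0.43,0,0,0],[-0.85,0,0.75,0,0,0],[-0.53,0,0.99,0,0,0],[0,0,0,0,0,0]]'; python3 -c "
from h import *
knob(step=-20)"
```

```text
time_s: 50.02
position: [0.4805, 0.3452, 0.1369]
tool_rot: [0.105, -0.114, 0.704, -0.693]
wrist_force: [1.3, -2.2, -4.0]
width: 0.0153
phi -150.4 r mm 33.3 p [0.4805 0.3452 0.1369] F [ 1.26356025 -2.23288424 -4.00828913] w 0.0153 M [[-0.952, -0.015, 0.305], [-0.305, 0.014, -0.952], [0.01, -1.0, -0.018]]
[-0.26,0,1.11] [0.01,0,1.11] [0.39,0,1.04] [0.72,0,0.85] [0.97,0,0.55] [1.10,0,0.18]
```

```bash
python3 -m pendant '[[-0.2,0,1.15,0,0,0],[0.01,0,1.15,0,0,0],[0.39,0,1.06,0,0,0],[0.72,0,0.87,0,0,0],[0.97,0,0.55,0,0,0],[0,0,0,0,0,0]]'; python3 -c "
from h import *
knob(step=-20)"
```

```text
time_s: 50.78
position: [0.4802, 0.2991, 0.1369]
tool_rot: [0.11, -0.108, 0.709, -0.688]
wrist_force: [-2.1, -0.6, -2.9]
width: 0.0155
phi 118.0 r mm 31.0 p [0.4802 0.2991 0.1369] F [-2.1176493  -0.57242201 -2.87197101] w 0.0155 M [[-0.952, -0.002, 0.305], [-0.305, 0.03, -0.952], [-0.007, -1.0, -0.03]]
[1.01,0,0.43] [1.11,0,-0.04] [1.03,0,-0.42] [0.83,0,-0.74] [0.52,0,-0.98] [0.16,0,-1.10]
```

```bash
python3 -m pendant '[[1.04,0,0.4,0,0,0],[1.11,0,-0.04,0,0,0],[1.03,0,-0.42,0,0,0],[0.83,0,-0.74,0,0,0],[0.52,0,-0.98,0,0,0],[0,0,0,0,0,0]]'; python3 -c "
from h import *
knob(step=-10,n=4)"
```

```text
time_s: 51.52
position: [0.4339, 0.3011, 0.137]
tool_rot: [0.114, -0.105, 0.707, -0.69]
wrist_force: [1.5, 1.4, -4.7]
width: 0.0156
phi 21.3 r mm 31.1 p [0.4339 0.3011 0.137 ] F [ 1.50982761  1.35798519 -4.70909675] w 0.0156 M [[-0.952, 0.009, 0.306], [-0.305, 0.027, -0.952], [-0.017, -1.0, -0.023]]
[0.24,0,-0.50] [0.06,0,-0.55] [-0.04,0,-0.56] [-0.13,0,-0.54]
```

```bash
python3 -m pendant '[[0.2,0,-0.50,0,0,0],[0.06,0,-0.55,0,0,0],[0,0,-0.4,0,0,0],[0,0,-0.3,0,0,0],[0,0,0,0,0,0]]'; python3 -c "
from h import *
knob(step=-10,n=4)"
```

```text
time_s: 52.15
position: [0.4266, 0.3155, 0.137]
tool_rot: [0.115, -0.105, 0.705, -0.692]
wrist_force: [2.1, -1.5, -4.9]
width: 0.0153
phi -8.4 r mm 31.8 p [0.4266 0.3155 0.137 ] F [ 2.08241523 -1.45514263 -4.89714453] w 0.0153 M [[-0.952, 0.011, 0.307], [-0.306, 0.02, -0.952], [-0.017, -1.0, -0.016]]
[-0.11,0,-0.55] [-0.22,0,-0.51] [-0.31,0,-0.47] [-0.38,0,-0.41]
```

```bash
python3 -m pendant '[[0,0,-0.3,0,0,0],[0,0,-0.3,0,0,0]]'; python3 -c "
from h import *
knob(step=-10,n=1)"
```

```text
time_s: 52.4
position: [0.4258, 0.3201, 0.137]
tool_rot: [0.115, -0.104, 0.704, -0.693]
wrist_force: [4.4, -1.7, -6.4]
width: 0.0154
phi -16.8 r mm 32.2 p [0.4258 0.3201 0.137 ] F [ 4.3526546  -1.67338025 -6.41891201] w 0.0154 M [[-0.952, 0.013, 0.307], [-0.307, 0.017, -0.952], [-0.018, -1.0, -0.012]]
[-0.22,0,-0.51]
```

```bash
python3 - <<'E'
from h import *
s=cap('scene','s9.png')['pixels'];t=cap('top','t9.png')['pixels']
s0=cv2.imread('pics/s0.png');t0=cv2.imread('pics/t0.png')
g=lambda i:cv2.cvtColor(i,cv2.COLOR_BGR2GRAY).astype(int)
# vertical profiles through bar in scene, mean of short sheared columns
for u in (265,275,290,305,320,330):
    print('S',u,'old',g(s0)[163:200,u].tolist());print('     new',g(s)[163:200,u].tolist())
E
```

```text
S 265 old [161, 162, 161, 161, 160, 160, 160, 160, 160, 160, 160, 160, 161, 162, 162, 162, 157, 159, 165, 167, 167, 167, 167, 167, 167, 167, 167, 164, 138, 95, 71, 70, 74, 56, 26, 19, 15]
     new [107, 108, 112, 129, 143, 156, 167, 170, 169, 169, 170, 170, 170, 171, 172, 173, 175, 177, 177, 177, 176, 177, 176, 176, 177, 177, 169, 131, 84, 75, 74, 75, 78, 60, 28, 14, 12]
S 275 old [163, 162, 162, 162, 161, 160, 160, 160, 159, 158, 157, 157, 158, 157, 150, 155, 165, 167, 167, 167, 167, 167, 167, 167, 167, 164, 138, 94, 66, 61, 62, 44, 17, 10, 11, 12, 12]
     new [115, 110, 108, 108, 107, 107, 106, 106, 107, 106, 104, 104, 110, 141, 168, 176, 177, 177, 177, 177, 177, 177, 177, 177, 170, 132, 80, 66, 66, 66, 65, 47, 17, 11, 13, 14, 15]
S 290 old [164, 164, 163, 163, 164, 164, 162, 160, 158, 153, 133, 103, 134, 164, 167, 166, 167, 167, 167, 167, 167, 167, 164, 138, 87, 42, 28, 67, 107, 123, 128, 133, 136, 137, 137, 136, 145]
     new [174, 173, 173, 173, 173, 173, 172, 169, 162, 137, 138, 164, 175, 177, 177, 177, 176, 176, 176, 177, 176, 170, 130, 82, 75, 75, 76, 78, 60, 26, 14, 12, 12,
[... 365 characters left out ...]
S 320 old [66, 67, 65, 63, 60, 75, 133, 164, 167, 166, 166, 167, 167, 167, 167, 167, 164, 136, 84, 41, 21, 22, 49, 90, 109, 120, 133, 138, 138, 141, 144, 117, 77, 72, 72, 72, 72]
     new [60, 60, 53, 52, 100, 153, 174, 177, 177, 177, 177, 176, 177, 177, 176, 168, 128, 77, 66, 66, 65, 62, 44, 17, 12, 10, 13, 14, 37, 105, 145, 124, 82, 77, 78, 77, 76]
S 330 old [67, 68, 66, 75, 132, 164, 166, 166, 166, 167, 166, 167, 167, 167, 164, 135, 86, 55, 48, 47, 47, 48, 47, 47, 47, 48, 58, 105, 134, 113, 77, 71, 71, 71, 70, 70, 70]
     new [62, 67, 101, 150, 173, 176, 176, 177, 176, 176, 177, 176, 176, 168, 128, 70, 50, 50, 49, 50, 50, 51, 52, 55, 58, 60, 71, 115, 146, 122, 82, 77, 77, 76, 75, 74, 74]
```

```bash
python3 -m pendant '[[0.1,0,0.55,0,0,0],[0.03,0,0.5,0,0,0],[0,0,0,0,0,0]]'; python3 -c "
from h import *
knob(step=-10,n=1)"
```

```text
time_s: 52.88
position: [0.4277, 0.3117, 0.137]
tool_rot: [0.116, -0.104, 0.706, -0.691]
wrist_force: [3.1, 0.1, -4.8]
width: 0.015
phi -1.3 r mm 31.7 p [0.4277 0.3117 0.137 ] F [ 3.13894344  0.09985937 -4.77473748] w 0.015 M [[-0.952, 0.013, 0.307], [-0.306, 0.023, -0.952], [-0.02, -1.0, -0.017]]
[-0.03,0,-0.56]
```

```bash
python3 -m pendant '[[0,0,0.25,0,0,0],[0,0,0,0,0,0]]'; python3 - <<'E'
from h import *
knob(step=-10,n=1)
s=cap('scene')['pixels'];s0=cv2.imread('pics/s0.png')
g=lambda i:cv2.cvtColor(i,cv2.COLOR_BGR2GRAY).astype(int)
for u in (305,320,330): print('S',u,'old',g(s0)[163:187,u].tolist());print('     new',g(s)[163:187,u].tolist())
E
```

```text
time_s: 53.12
position: [0.4285, 0.3094, 0.137]
tool_rot: [0.116, -0.104, 0.706, -0.691]
wrist_force: [3.2, 0.7, -4.9]
width: 0.015
phi 3.1 r mm 31.5 p [0.4285 0.3094 0.137 ] F [ 3.21260128  0.67188128 -4.87801053] w 0.015 M [[-0.952, 0.014, 0.307], [-0.306, 0.024, -0.952], [-0.02, -1.0, -0.018]]
[0.03,0,-0.55] 
S 305 old [65, 65, 66, 66, 65, 62, 59, 60, 79, 134, 163, 167, 167, 167, 167, 167, 167, 167, 167, 164, 137, 94, 75, 67]
     new [33, 33, 34, 34, 33, 34, 35, 46, 83, 143, 173, 176, 177, 177, 177, 177, 176, 177, 176, 173, 141, 93, 76, 69]
S 320 old [66, 67, 65, 63, 60, 75, 133, 164, 167, 166, 166, 167, 167, 167, 167, 167, 164, 136, 84, 41, 21, 22, 49, 90]
     new [60, 60, 60, 59, 59, 79, 141, 173, 177, 176, 177, 176, 176, 177, 176, 177, 173, 138, 85, 66, 65, 62, 43, 17]
S 330 old [67, 68, 66, 75, 132, 164, 166, 166, 166, 167, 166, 167, 167, 167, 164, 135, 86, 55, 48, 47, 47, 48, 47, 47]
     new [62, 62, 62, 79, 141, 173, 177, 176, 176, 177, 176, 176, 176, 176, 173, 139, 84, 56, 51, 50, 50, 50, 50, 50]
```

```bash
python3 -m pendant '[[0,0,0,0,0,0],[0,0,0,0,0,0],[0,0,0,0,0,0],[0,-3,0,0,0,0],[0,-4,0,0,0,0],[0,-5,0,0,0,0],[0,0,0,0,0,0]]' 4.5; python3 -m pendant '[[0,-1,4,0,0,0],[0,0,5,0,0,0],[0,0,5,0,0,0],[2,0,5,0,0,0],[2,0,5,0,0,0],[0,0,0,0,0,0]]'; python3 - <<'E'
from h import *
st();s=cap('scene');caps(s,(120,130,350,260));t=cap('top')
s0=cv2.imread('pics/s0.png')
g=lambda i:cv2.cvtColor(i,cv2.COLOR_BGR2GRAY).astype(int)
for u in (305,320): print('S',u,'old',g(s0)[163:187,u].tolist());print('     new',g(s['pixels'])[163:187,u].tolist())
cv2.imwrite('pics/f.png',cv2.convertScaleAbs(np.vstack([cv2.resize(s['pixels'][150:260,120:400],(784,308)),cv2.resize(t['pixels'][145:245,135:390],(784,290))])[:598],alpha=1.5))
E
```

```text
time_s: 54.05
position: [0.4263, 0.3065, 0.2631]
tool_rot: [0.115, -0.104, 0.706, -0.691]
wrist_force: [-0.3, -0.3, -0.5]
width: 0.0452
time_s: 54.8
position: [0.4612, 0.0591, 0.2648]
tool_rot: [0.114, -0.107, 0.706, -0.691]
wrist_force: [-0.0, 0.3, 0.0]
width: 0.0449
t 54.8 p [0.4612 0.0591 0.2648] w 0.0449 F [-0.   0.3  0. ]
[[-0.951, 0.006, 0.309], [-0.309, 0.023, -0.951], [-0.013, -1.0, -0.019]] [-1.000e-03 -3.220e-01  2.021e+00  2.300e-02  1.437e+00  1.252e+00]
scene [153 167  17  16 209] [161.  174.2] [ 0.5184 -0.2113  0.138 ]
scene [185 166  16  16 202] [192.5 173.7] [ 0.5113 -0.1281  0.138 ]
scene [223 208  12  20 175] [228.1 217. ] [ 0.6373 -0.0206  0.138 ]
S 305 old [65, 65, 66, 66, 65, 62, 59, 60, 79, 134, 163, 167, 167, 167, 167, 167, 167, 167, 167, 164, 137, 94, 75, 67]
     new [68, 69, 69, 69, 68, 65, 62, 64, 86, 142, 171, 174, 174, 174, 174, 175, 174, 174, 175, 171, 139, 92, 76, 68]
S 320 old [66, 67, 65, 63, 60, 75, 133, 164, 167, 166, 166, 167, 167, 167, 167, 167, 164, 136, 84, 41, 21, 22, 49, 90]
     new [69, 69, 68, 66, 65, 82, 140, 171, 174, 174, 175, 174, 174, 175, 174, 174, 171, 136, 84, 66, 64, 61, 42, 16]
```

View pics/f.png

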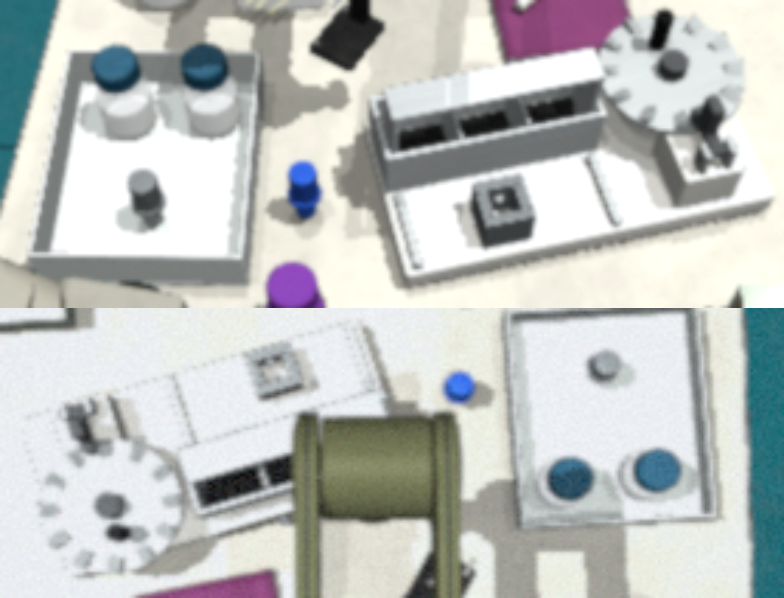

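The picture shows the bar shut over three empty pockets, with the pawl down at about (712,115) as it was at the start. The grey key and both bottles are in the tray, and the decoys are untouched. Handing in.

```bash
python3 -c "
from station import manip
print(manip.sign_off())"
```

```text
the job is handed in; nothing more can be done
None
```

The shaker is out of service and the job was handed in at about 55 s. The steps were done in the order you gave. Only two bottles were present, in the pockets at y -9 and -76.

**Last checks, all good**
- The grey key and both bottles are in the tray, all standing upright.
- All three pockets are empty.
- The pawl is down on the ratchet.
- In the scene camera, the bar's edges match their starting position.
- The robot was touching nothing when I handed in.
- The last pictures show the decoys unmoved. I did not check the timer, tape roll and larger bottle again at the end, but no move went near them.

**What did not go to plan**
- **Pawl:** My first try at dropping it back failed. I released it too early and it fell open again. The second try, with the tool turning along with the arm, worked.
- **Winder:** Cranking forward met no stop at 0, and I went about 0.3 rad too far. I turned it back, within the pawl's free play, to the starting position.

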